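# Pack the dried honing stone and the jar into the grafter's kit case

## Robot

A 6-joint arm with a two-finger parallel gripper is mounted at the origin on a cart in front of the work surface, level with it; the furniture and walls round the work are solid. World frame = base frame: x ahead of the robot, y to its left, z up, the work surface at z = 0. Lengths are in mm, angles in rad, forces in N, time in s.
With the tool pointing down it reaches from about 350 to 975 mm from the base axis. Payload 7.1 kg.
Tool frame: the origin (TCP) lies at the very end of the fingers, on their centre line; the grasp point (between the pads) lies tcp_to_grasp behind it (tcp_to_grasp is the distance from the TCP to the grasp point, in mm); z points along the fingers, x is the direction in which the jaws open and shut, and the axes are right-handed (so a half turn about z gives the same grasp; the last joint's range is limited). The gripper opens to 88 mm and grips with 3 to 60 N. Pads are 20 mm wide; open, the fingers measure 115 mm over their backs; the gripper's body (75 mm by 178 mm) begins 61 mm behind the grasp point.
Start: joints at [1.232, 0.423, 1.63, -0, 1.089, -0.019], TCP at [196.453, 593.305, 222.675] pointing down, gripper open.
Joint ranges: [-3, 3], [-0.9, 2.11], [0.09, 2.58], [-1.31, 4.45], [0.11, 2.69], [-2.54, 2.54]. Speed limits (rad/s): [2.39, 2.39, 3.01, 3.14, 3.14, 3.14].

## Interface

Orientations are given as a rotation vector (axis times angle).
In Python, from workcell import get_obs, get_image, close_job, recognise, mark_of, tcp_to_grasp gives the robot as it stands. The module is installed in compiled form; this text tells all that it offers.
- The arm moves only by the tool move_arm, never from a script. Its argument "motion" is a list of rows, each a list of 7 numbers: the shift along the world's x, y, z in mm, then the turn, a rotation vector about the world's x, y, z in rad, then the finger opening in mm, from 0 to 87.8. A call has 1 to 5 rows; each row is the pose to reach, as a shift and turn from the pose commanded when the call began; what a row does not reach only later rows make up. A row lasts 1/12 s, in which the tool goes at most 41.7 mm and 7.16 degrees, less where a joint would pass 70% of its speed; a pose out of reach is approached as far as the arm can. A call with a gripper value outside its range is refused whole. The fingers move at their own pace and stop on an object; the grip force is fixed at half the most. Time passes only in rows, so rows that repeat a pose let the fingers close. It gives the time, the measured TCP pose, the force and the opening at its end, in the units of the state.
- get_obs(): the state, without advancing time (a new reading comes with each control period).
- get_image(name): name is "side" or "top" or "wrist"; returns a dict with "color" (420x560x3 uint8, red, green, blue), "mtx" (3x3 intrinsics, pixels), "camera_from_world" (4x4, takes a point from world to camera coordinates). Camera axes: x right, y up, looking along -z (the intrinsics and any distortion apply to the point x, -y, -z); pixel columns grow to the right and rows downward; lengths in mm; the calibration is good to about 2 mm. A picture is of the moment at which its call begins. There is no depth.
- close_job(): hands the job in, once; it reports no verdict.
Trained networks look in a picture, given as the dict that the camera call returned (one of the last four; its "shot" number tells which), for a name from the list of things; names that differ only in an ending like _2 or _b are one class to them, and where a whole thing is asked for, a point or a joint stands for the part that bears it (a point fixed in the world has none). Each returns a list of dicts, best first, with "p" (0 to 1); they miss things now and then, are a little off and sometimes report something else, mostly with a low value. They report only what shows in the picture. A call takes as long as a camera call. They do not tell look-alikes from the thing itself.
- recognise(picture, label): "bbox" ([centre column, centre row, width, height] in pixels, round what is visible of it).
- mark_of(picture, label): "location" ([row, column] in pixels: a listed point, or the origin of a listed thing).
The state is a dict: "t": time; "qpos": joint angles; "qvel": joint speeds; "joint_torque": joint torques, N m; "ee_pos": TCP position; "orientation": TCP orientation; "ft_force": force on the tool from outside, world axes, zero at the start; "moment": the same for the moment, N m; "width": finger opening in mm.
Only numpy, scipy, OpenCV 4.12 (cv2) and the standard library are available. Lean on these libraries where they do the work, as an engineer would, in place of code of your own. Each camera call takes 0.05 s, during which the arm holds its last target. There are 200 camera calls.

## Task

Pack the grafter's kit case tightly. Lift the honing stone out of the wire drain stand, stand it on the bench and tip it over onto a long narrow side so that you can let go and grip it afresh across its thickness; push the two tins that have slid about in the case back against the far long wall and close up against the end wall they are nearest, then put the stone on that narrow side along the near long wall and the jar upright in the room left at the end of the tins' row, everything right down on the floor of the case. Leave the other things on the bench where they are.

Things in the scene. Friction and masses are not known exactly. Their poses are not given: they have to be found in the camera images.
- kit_case: open hardwood case, fixed. Outside 107 (x) x 176 (y), 38 tall, plus a 10 mm cleat on each end wall; floor and walls 6 thick: inside 95 (x) x 164 (y), 32 deep. Origin: centre of its underside, z up. Inner faces: near long wall x = -47.5, far long wall x = +47.5, end walls y = -82 and +82. Packed far row from -y to +y: tin_a, tin_b, jar
- stone: grey honing stone, block 36 (its x, thickness) x 64 (y, width) x 160 (z, length), edges rounded 3, 0.37 to 0.63 kg. Origin: centre of the end it first stands on; z along its length, up at the start. Starts on end in the drain stand's pocket. Packed, it rests on a 36 x 160 side: its y upright (either way up), its length along the case's y, its top 70 above the bench
- stone_mid (a point): centre of the honing stone, 80 from either end. Packed place: about x = -28, y = 0 in the case's frame, 38 above the bench. The bench between case and robot is clear for laying the stone down
- drain_stand: steel wire drain stand, fixed, wires up to 64 above the bench. Origin: on the bench under the middle of its large pocket, 44 (x) x 72 (y) inside, wire floor 6 above the bench; the stone stands there with its thickness along the stand's x. A narrow pocket on the +x side holds an upright glass plate (top 68 above the bench), part of the stand
- jar: amber glass jar with black cap, 84 tall; body 48 across and straight from 5 to 66 above its foot, cap 43 across; foot edge rounded; 0.14 kg. Starts upright on the bench. Origin: centre of its underside, z up. Packed place: about x = 20, y = 57 in the case's frame
- tin_a: low round aluminium tin, 56 across, 32 tall, top edge bevelled 3, 0.08 kg, standing in the case near its -y end wall but slid 3 to 11 mm off the far long wall; pushed easily (under 1 N). Origin: centre of its underside, z up. Packed place: about x = 19, y = -54 in the case's frame
- tin_b: tin like tin_a, next to it, slid 5 to 11 mm off the far long wall and a few mm away from tin_a, so that the tins leave too little room for the stone along the near long wall and for the jar at the +y end. With both tins against the far long wall and close up to the -y end wall, gaps of 39 mm and 52 mm are free. Packed place: about x = 19, y = 2
- dish: bystander, loose: round pressed-glass dish, 90 across, 62 tall; origin at centre of its underside
- shell_large: bystander, loose: rough dark oyster shell, 98 x 120, 17 tall; origin at centre of its underside
- shell_small: bystander, loose: pale oyster shell, 91 x 96, 15 tall; origin at centre of its underside
- pad: bystander, loose: black wooden pad, 58 x 92, 13 thick; origin at centre of its underside
- probe: bystander, loose: thin black-handled probe, 156 long; origin at centre of its underside
- tweezers_short: bystander, loose: steel tweezers, 138 long; origin at centre of its underside
There are look-alikes about, which are no part of the job. Leave any green look-alike of the tin_b alone. What is shaped like the tin_a but purple is not meant.

How it is judged:
By the outcome, as a careful person would: the job done as asked, in the order asked, and still so for the second after the job is handed in, with the robot touching nothing.
It also fails if it takes over 72 s, if anything falls off the work surface, if the arm or the gripper's body presses on something with over 40 N, if the wrist force passes 120 N, or if a joint passes its speed limit or range.

## Working session

There is one attempt and no reset: what is moved stays moved. The work goes in short steps, Python scripts to look and compute and a tool call to move; the robot and the scene stay as the last step left them, time stands still between calls to the robot, and variables do not carry over. Pictures are saved under pics/ and viewed, about 8 in all and at most 12, crops included, and the job is handed in when it is done.

Besides the shell and the picture viewer there is one more tool, called after "Emit:" as name([rows], argument=value, ...), one row to a line, values as JSON. move_arm: Moves the arm, as the interface text tells. Its arguments: {"type":"object","properties":{"motion":{"type":"array"}},"required":["motion"]}

```bash
mkdir -p pics; cat > h.py <<'E'
import numpy as np, cv2
from workcell import *
from scipy.spatial.transform import Rotation as R
def proj(im,P):
    P=np.atleast_2d(P).astype(float); T=np.array(im["camera_from_world"]); c=P@T[:3,:3].T+T[:3,3]
    c=c*[1,-1,-1]; u=c@np.array(im["mtx"]).T; return u[:,:2]/u[:,2:]
def at_z(im,col,row,z):
    T=np.array(im["camera_from_world"]); d=np.linalg.inv(im["mtx"])@[col,row,1.]; d=d*[1,-1,-1]
    Rt=T[:3,:3].T; o=-Rt@T[:3,3]; d=Rt@d; return o+d*(z-o[2])/d[2]
def save(im,name,crop=None,s=1):
    a=im["color"][:,:,::-1]
    if crop: a=a[crop[1]:crop[3],crop[0]:crop[2]]
    cv2.imwrite("pics/"+name,cv2.resize(np.ascontiguousarray(a),None,fx=s,fy=s,interpolation=cv2.INTER_CUBIC))
E
python3 - <<'E'
from h import *
print(get_obs(), tcp_to_grasp)
T=get_image("top");S=get_image("side")
a=np.hstack([T["color"],S["color"]])
save(T,"t0.png",None,1.4);save(S,"s0.png",None,1.4)
for n,im in(("top",T),("side",S)):
    C=np.array(im["camera_from_world"]);print(n,"cam at",-C[:3,:3].T@C[:3,3],im.get("dist"),im.keys())
    for l in ["kit_case","stone","stone_mid","drain_stand","jar","tin_a","dish"]:
        for m in mark_of(im,l)[:4]:
            r,c=m["location"]; print(n,l,round(m["p"],2),round(c),round(r),at_z(im,c,r,0).round(0)[:2])
E
```

```text
{'t': 0.0, 'qpos': array([ 1.23199318e+00,  4.23811993e-01,  1.63063349e+00, -1.41248505e-06,
        1.08862458e+00, -1.89951109e-02]), 'qvel': array([-1.39920413e-04, -4.44141104e-05,  1.08997021e-03,  2.97746653e-04,
       -1.97880586e-03,  6.92389980e-04]), 'joint_torque': array([-7.13098052e-05, -5.44606733e+01, -2.73668844e+01,  6.43197703e-02,
        2.27321126e-02, -6.77510434e-05]), 'ee_pos': array([196.28691638, 592.81835567, 221.94191728]), 'orientation': array([ 2.54612258e+00,  1.83890284e+00, -1.90518060e-03]), 'ft_force': array([-0.72537543, -0.03279963, -0.83339466]), 'moment': array([-0.0027846 ,  0.00519566, -0.00527621]), 'width': 87.40444508596302} 18.700000000000003
top cam at [ 416.31732913  -53.84893006 1209.80321363] None dict_keys(['color', 'mtx', 'camera_from_world', 'shot'])
top kit_case 0.42 346 230 [ 472. -247.]
top stone 0.94 347 228 [ 475. -248.]
top stone_mid 0.88 351 224 [ 489. -262.]
top jar 0.74 182 232 [464. 266.]
top jar 0.24 297 199 [569. -92.]
top tin_a 0.82 293 201 [561. -81.]
top tin_a 0.66 278 204 [551. -35.]
top tin_a 0.6 208 250 [408. 182.]
top tin_a 0.56 227 218 [508. 125.]
top dish 0.76 148 254 [393. 369.]
side cam at [  180.25145126 -1045.8510588    883.15581773] None dict_keys(['color', 'mtx', 'camera_from_world', 'shot'])
side kit_case 0.64 286 221 [545. -43.]
side stone 0.9 288 266 [ 481. -247.]
side stone_mid 0.63 288 250 [ 507. -183.]
side stone_mid 0.63 219 168 [390. 373.]
side drain_stand 0.59 287 267 [ 478. -250.]
side jar 0.62 243 178 [469. 265.]
side tin_a 0.76 240 193 [430. 170.]
side tin_a 0.74 289 219 [560. -33.]
side tin_a 0.74 258 199 [489. 111.]
side tin_a 0.55 293 226 [559. -75.]
side dish 0.73 219 168 [391. 373.]
side dish 0.19 321 285 [ 550. -349.]
```

View pics/t0.png

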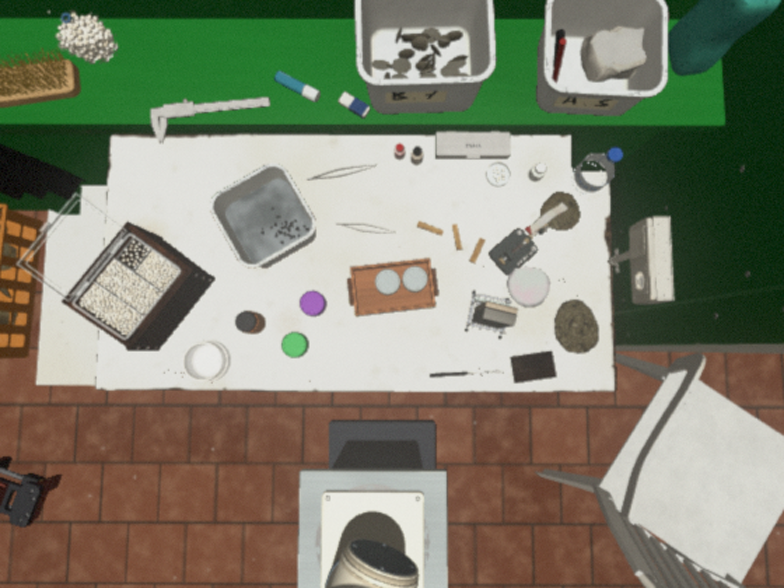

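View pics/s0.png

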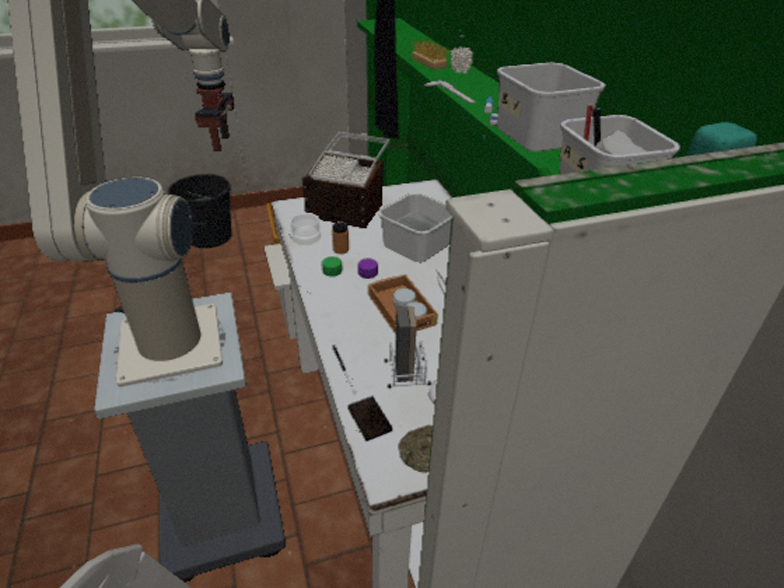

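The top view shows the case at about (395,287)/1.4, with its long side along y and a yaw of about +5°. The grey tins are in it at the −y end. The stone stands in the drain stand at about (493,315)/1.4, and the jar is at (250,321)/1.4. Green and purple look-alike tins are on the bench. I'm going closer with the wrist camera.

Emit:
move_arm([
  [16,-33,8,0,0,-0.06,87],
  [32,-65,16,0,0,-0.12,87],
  [49,-98,24,0,0,-0.18,87],
  [65,-130,32,0,0,-0.24,87],
  [81,-163,40,0,0,-0.29,87],
])

```text
t: 1.22
ee_pos: [277.9, 428.9, 263.0]
orientation: [-2.788, -1.449, -0.0]
ft_force: [1.2, 0.6, 0.2]
width: 86.7
```

Emit:
move_arm([
  [16,-33,8,0,0,-0.06,87],
  [32,-65,16,0,0,-0.12,87],
  [49,-98,24,0,0,-0.18,87],
  [65,-130,32,0,0,-0.24,87],
  [81,-163,40,0,0,-0.29,87],
])

```text
t: 1.63
ee_pos: [358.9, 265.8, 303.3]
orientation: [-2.968, -1.03, -0.001]
ft_force: [0.8, 0.3, 0.5]
width: 86.8
```

Emit:
move_arm([
  [16,-33,8,0,0,-0.06,87],
  [32,-65,16,0,0,-0.12,87],
  [49,-98,24,0,0,-0.18,87],
  [65,-130,32,0,0,-0.24,87],
  [81,-163,40,0,0,-0.29,87],
])

```text
t: 2.05
ee_pos: [439.9, 102.6, 343.4]
orientation: [-3.086, -0.59, -0.001]
ft_force: [1.6, 0.3, 0.3]
width: 86.9
```

Emit:
move_arm([
  [16,-33,8,0,0,-0.06,87],
  [32,-65,16,0,0,-0.12,87],
  [49,-98,24,0,0,-0.18,87],
  [65,-130,32,0,0,-0.24,87],
  [81,-163,40,0,0,-0.29,87],
])

```text
t: 2.47
ee_pos: [520.9, -60.5, 383.3]
orientation: [-3.139, -0.138, -0.001]
ft_force: [0.0, 0.3, -0.1]
width: 87.1
```

```bash
python3 - <<'E'
from h import *
o=get_obs();W=get_image("wrist");C=np.array(W["camera_from_world"])
cam=-C[:3,:3].T@C[:3,3];Rt=R.from_rotvec(o["orientation"])
print(o["t"],o["ee_pos"],o["qpos"].round(2),Rt.as_matrix()[:,0],"cam",cam,"in tool",Rt.inv().apply(cam-o["ee_pos"]),"look tool",Rt.inv().apply(-C[2,:3]),np.array(W["mtx"]))
for u in((0,0),(560,0),(560,420),(0,420)):print(at_z(W,*u,0).round())
save(W,"w1.png",None,1.4)
for l in ["kit_case","stone","stone_mid","drain_stand","tin_a"]:
    for m in mark_of(W,l)[:3]:
        r,c=m["location"]; print(l,round(m["p"],2),round(c),round(r),at_z(W,c,r,0).round(0)[:2])
E
```

```text
2.4667 [520.88232141 -60.49922818 383.29513529] [-0.14  0.12  1.67  0.    1.36 -0.23] [9.96152881e-01 8.76308621e-02 5.20202330e-04] cam [514.29980769  16.27054067 543.45891372] in tool [   0.25352859  -77.05711828 -160.16085372] look tool [-2.24586940e-06  2.82303656e-01  9.59325099e-01] [[341.81174474   0.         278.13987714]
 [  0.         341.81174474 202.77133111]
 [  0.           0.           1.        ]]
[112. 120.   0.]
[899. 189.   0.]
[1142. -553.    0.]
[   5. -652.    0.]
kit_case 0.97 297 141 [549. -40.]
stone 0.83 249 262 [ 488. -254.]
stone_mid 0.84 239 285 [ 472. -302.]
stone_mid 0.7 229 352 [ 462. -445.]
drain_stand 0.75 250 258 [ 489. -247.]
tin_a 0.94 308 136 [566. -30.]
tin_a 0.85 303 174 [564. -91.]
tin_a 0.65 285 15 [514. 136.]
```

View pics/w1.png

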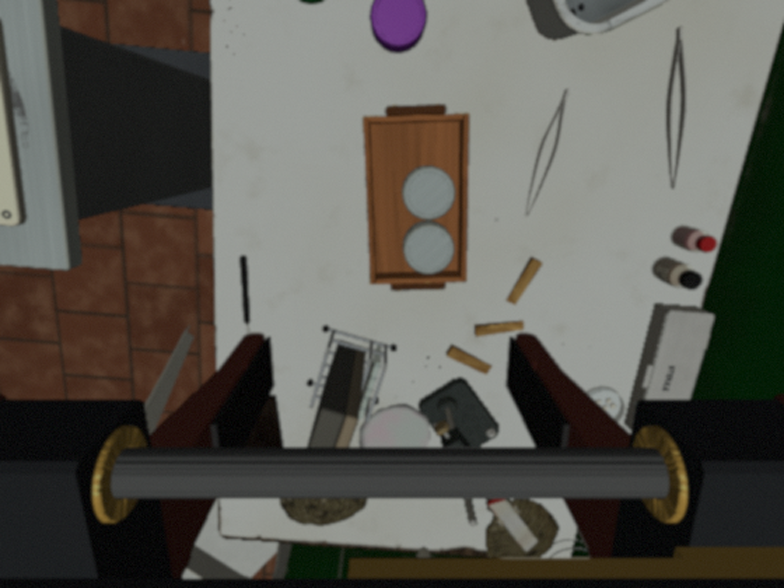

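The wrist view shows the case and both grey tins clearly. The stand is yawed about −10°, with the stone partly hidden by the gripper, so I'm shifting for a view of the stone's top.

Emit:
move_arm([
  [-12,-30,-20,0,0,-0.08,87],
  [-24,-60,-40,0,0,-0.16,87],
  [-35,-90,-60,0,0,-0.25,87],
  [-35,-90,-60,0,0,-0.25,87],
  [-35,-90,-60,0,0,-0.25,87],
])

```text
t: 3.18
ee_pos: [484.1, -148.2, 321.7]
orientation: [-3.131, 0.249, 0.004]
ft_force: [0.7, -0.0, -0.4]
width: 87.1
```

```bash
python3 - <<'E'
from h import *
o=get_obs();W=get_image("wrist")
print(o["t"],o["ee_pos"],R.from_rotvec(o["orientation"]).as_matrix()[:,0])
save(W,"w2.png",None,1.4)
import pickle;pickle.dump(W,open("w2.pkl","wb"))
for l in ["kit_case","stone","stone_mid","drain_stand","tin_a"]:
    for m in mark_of(W,l)[:2]:
        r,c=m["location"]; print(l,round(m["p"],2),round(c),round(r),at_z(W,c,r,6).round(0)[:2])
E
```

```text
3.1833 [ 484.14319178 -148.16210352  321.65432021] [ 0.98738054 -0.15834536 -0.00253189]
kit_case 0.67 314 72 [549. -41.]
stone 0.71 288 227 [ 482. -249.]
stone 0.53 289 226 [ 484. -247.]
stone_mid 0.63 289 248 [ 479. -283.]
stone_mid 0.33 289 227 [ 484. -250.]
drain_stand 0.68 287 222 [ 482. -241.]
tin_a 0.7 325 62 [563. -32.]
tin_a 0.64 333 111 [568. -95.]
```

View pics/w2.png

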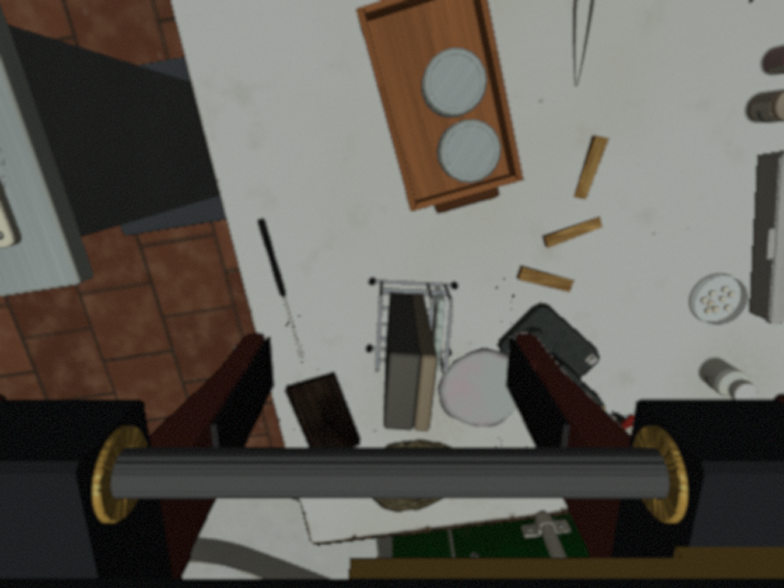

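```bash
python3 - <<'E'
from h import *
import pickle;W=pickle.load(open("w2.pkl","rb"))
q=np.array([(388,352),(435,353),(431,430),(385,428)])/1.4
P=np.array([at_z(W,*u,166)[:2] for u in q]);print(P.round(1),P.mean(0))
def ang(v):return np.degrees(np.arctan2(v[1],v[0]))
print("thick",P[1]-P[0],P[2]-P[3],"ang",ang(P[1]-P[0]),ang(P[2]-P[3]),"len dir",ang(P[0]-P[3])-90,ang(P[1]-P[2])-90,np.linalg.norm(P[0]-P[3]))
f=np.array([(373,282),(455,286),(369,348)])/1.4
for z in(0,64): print("stand balls",z,[at_z(W,*u,z)[:2].round() for u in f])
# base edge of near(+y) face: 
for u in [(390,293),(417,293)]:print("base",at_z(W,u[0]/1.4,u[1]/1.4,6)[:2].round(1))
s=np.array([(359,10),(487,-4),(522,180),(414,210)])/1.4
for i in (2,3):print("case corner",at_z(W,*s[i],38)[:2].round(1))
a=W["color"][190:320,240:350,::-1];cv2.imwrite("pics/w2c.png",cv2.resize(np.ascontiguousarray(a),None,fx=5,fy=4.6,interpolation=cv2.INTER_CUBIC))
E
```

```text
[[ 472.6 -213.8]
 [ 505.8 -219.9]
 [ 494.5 -282.2]
 [ 460.4 -275. ]] [ 483.30299837 -247.71412304]
thick [33.20996244 -6.07600709] [34.04269057 -7.14982589] ang -10.368015297372109 -11.861166816097827 len dir -11.230495942293373 -10.302092296447555 62.41705941060742
stand balls 0 [array([ 457., -207.]), array([ 541., -225.]), array([ 440., -280.])]
stand balls 64 [array([ 462., -189.]), array([ 535., -205.]), array([ 448., -253.])]
base [ 472.9 -219.8]
base [ 500.7 -224.2]
case corner [ 609.9 -122.6]
case corner [ 509.1 -134. ]
```

View pics/w2c.png

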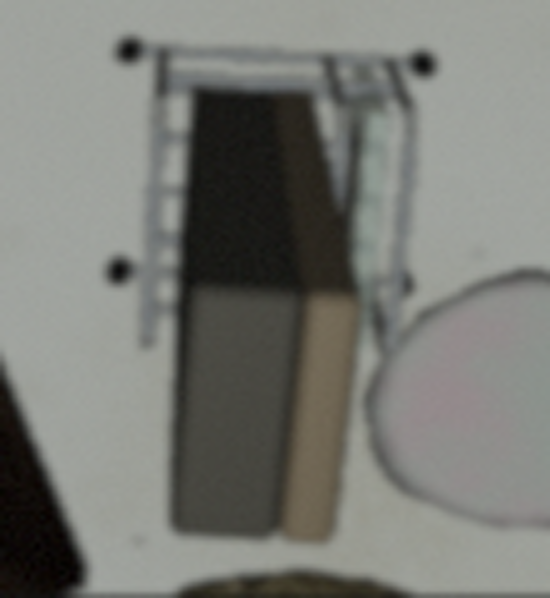

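The stone top is at (483.5,−247.7) with a yaw of −10.9°, and it is two-toned grey and tan. I'm going over it, then down.

Emit:
move_arm([
  [0,-33,-20,0,0,-0.03,87],
  [0,-66,-40,0,0,-0.03,87],
  [-1,-98,-60,0,0,-0.03,87],
  [-1,-98,-90,0,0,-0.03,87],
  [-1,-98,-90,0,0,-0.03,87],
])

```text
t: 3.9
ee_pos: [482.1, -246.1, 228.2]
orientation: [-3.124, 0.298, 0.011]
ft_force: [-0.6, -0.3, -0.5]
width: 87.1
```

```bash
python3 - <<'E'
from h import *
o=get_obs();print(o["t"],o["ee_pos"],R.from_rotvec(o["orientation"]).as_matrix().round(4).tolist(),o["qpos"].round(3))
W=get_image("wrist");save(W,"w3.png",None,1.2)
E
```

```text
3.9 [ 482.08685557 -246.13224453  228.21423972] [[0.982, -0.189, -0.0067], [-0.189, -0.982, 0.0036], [-0.0072, -0.0023, -1.0]] [-0.494  0.297  1.806  0.     1.046 -0.304]
```

View pics/w3.png

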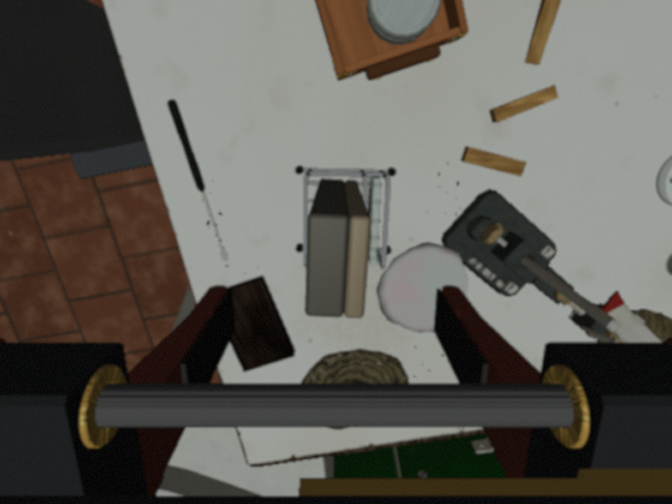

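The stone top is centred between the fingers, at columns 306–368 against tips at 225 and 440. Next I descend and grip.

Emit:
move_arm([
  [0,-1,-35,0,0,0,87],
  [0,-1,-70,0,0,0,87],
  [0,-1,-100,0,0,0,87],
  [0,-1,-118,0,0,0,87],
  [0,-1,-118,0,0,0,87],
])

```text
t: 4.37
ee_pos: [483.6, -245.8, 113.0]
orientation: [-3.126, 0.294, 0.006]
ft_force: [-0.9, 0.4, -0.1]
width: 87.1
```

Emit:
move_arm([
  [0,0,0,0,0,0,60],
  [0,0,0,0,0,0,45],
  [0,0,0,0,0,0,30],
  [0,0,0,0,0,0,20],
  [0,0,0,0,0,0,20],
])

```text
t: 4.78
ee_pos: [485.2, -248.0, 116.0]
orientation: [3.127, -0.296, 0.003]
ft_force: [0.7, 0.1, -0.4]
width: 57.3
```

Emit:
move_arm([
  [0,0,0,0,0,0,20],
  [0,0,0,0,0,0,20],
  [0,0,0,0,0,0,20],
  [0,0,0,0,0,0,20],
])

```text
t: 5.12
ee_pos: [484.4, -247.7, 114.8]
orientation: [-3.128, 0.296, 0.0]
ft_force: [-0.7, 0.3, 2.1]
width: 36.5
```

Emit:
move_arm([
  [0,0,15,0,0,0,20],
  [0,0,35,0,0,0,20],
  [0,0,55,0,0,0,20],
  [0,0,75,0,0,0,20],
  [0,0,80,0,0,0,20],
])

```text
t: 5.53
ee_pos: [485.4, -248.2, 196.8]
orientation: [3.126, -0.296, 0.004]
ft_force: [0.8, -0.4, -3.7]
width: 36.0
```

```bash
python3 - <<'E'
from h import *
o=get_obs();print(o["t"],o["ee_pos"],R.from_rotvec(o["orientation"]).as_matrix().round(4).tolist(),o["qpos"].round(3),o["ft_force"])
T=get_image("top");S=get_image("side");import pickle
W=pickle.load(open("w2.pkl","rb"))
for n in("tin_a","tin_b","kit_case"):
  for im in(W,T,S):
    for m in mark_of(im,n)[:4]:
        r,c=m["location"];print(n,im["shot"],round(m["p"],2),round(c),round(r),at_z(im,c,r,6 if n!="kit_case" else 0).round(0)[:2])
E
```

```text
5.5333 [ 485.35405316 -248.22380763  196.77344284] [[0.9822, -0.188, 0.0026], [-0.188, -0.9822, -0.0014], [0.0028, 0.0009, -1.0]] [-0.495  0.339  1.83   0.     0.97  -0.306] [ 0.76244659 -0.4003909  -3.66755192]
tin_a 4 0.7 325 62 [563. -32.]
tin_a 4 0.64 333 111 [568. -95.]
tin_a 6 0.87 208 248 [414. 181.]
tin_a 6 0.74 278 201 [559. -34.]
tin_a 6 0.63 296 200 [564. -90.]
tin_a 6 0.54 228 218 [506. 122.]
tin_a 7 0.64 261 195 [504. 127.]
tin_a 7 0.53 237 191 [422. 179.]
tin_a 7 0.38 296 226 [569. -83.]
tin_b 4 0.7 325 62 [563. -32.]
tin_b 4 0.64 333 111 [568. -95.]
tin_b 6 0.87 208 248 [414. 181.]
tin_b 6 0.74 278 201 [559. -34.]
tin_b 6 0.63 296 200 [564. -90.]
tin_b 6 0.54 228 218 [506. 122.]
tin_b 7 0.64 261 195 [504. 127.]
tin_b 7 0.53 237 191 [422. 179.]
tin_b 7 0.38 296 226 [569. -83.]
kit_case 4 0.67 314 72 [549. -41.]
kit_case 6 0.88 281 204 [552. -42.]
kit_case 7 0.72 284 221 [539. -41.]
```

Emit:
move_arm([
  [-8,34,0,0,0,0.03,20],
  [-16,68,0,0,0,0.06,20],
  [-24,102,0,0,0,0.09,20],
  [-32,136,0,0,0,0.12,20],
  [-40,170,0,0,0,0.147,20],
])

```text
t: 6.5
ee_pos: [443.8, -76.4, 194.6]
orientation: [-3.141, 0.065, -0.0]
ft_force: [1.5, 0.6, -4.1]
width: 36.1
```

Emit:
move_arm([
  [-8,34,0,0,0,0.03,20],
  [-16,68,0,0,0,0.06,20],
  [-24,102,0,0,0,0.09,20],
  [-32,136,0,0,0,0.12,20],
  [-40,170,-10,0,0,0.147,20],
])

```text
t: 6.92
ee_pos: [405.2, 94.0, 186.0]
orientation: [-3.137, -0.167, -0.006]
ft_force: [1.7, 0.0, -5.6]
width: 36.2
```

Emit:
move_arm([
  [0,0,-20,0,0,0,20],
  [0,0,-40,0,0,0,20],
  [0,0,-60,0,0,0,20],
  [0,0,-60,0,0,0,20],
])

```text
t: 7.25
ee_pos: [402.3, 92.3, 122.2]
orientation: [3.136, 0.166, -0.008]
ft_force: [-2.0, -1.2, -4.3]
width: 36.0
```

```bash
python3 - <<'E'
from h import *
o=get_obs();print(o["t"],o["ee_pos"],R.from_rotvec(o["orientation"]).as_matrix().round(4).tolist(),o["qpos"].round(3),o["ft_force"],o["width"])
E
```

```text
7.25 [402.2940978   92.27549427 122.1749128 ] [[0.9944, 0.1058, -0.0051], [0.1058, -0.9944, -0.0011], [-0.0052, 0.0005, -1.0]] [ 0.197  0.289  2.151 -0.     0.707  0.091] [-2.02632343 -1.18106712 -4.3343562 ] 36.00272284559821
```

Emit:
move_arm([
  [0,0,-5,0,0,0,20],
  [0,0,-9,0,0,0,20],
  [0,0,-13,0,0,0,20],
  [0,0,-13,0,0,0,20],
  [0,0,-13,0,0,0,20],
])

```text
t: 7.67
ee_pos: [404.8, 92.2, 112.1]
orientation: [-3.137, -0.164, -0.001]
ft_force: [0.9, -0.5, -4.4]
width: 35.8
```

Emit:
move_arm([
  [0,0,-1,0,0,0,20],
  [0,0,-2,0,0,0,20],
  [0,0,-2,0,0,0,20],
])

```text
t: 7.92
ee_pos: [404.6, 92.3, 109.8]
orientation: [-3.137, -0.165, -0.001]
ft_force: [-0.6, -0.2, -4.3]
width: 35.7
```

Emit:
move_arm([
  [0,0,-1,0,0,0,20],
  [0,0,-1,0,0,0,20],
  [0,0,-1,0,0,0,20],
])

```text
t: 8.17
ee_pos: [404.7, 92.3, 109.1]
orientation: [3.137, 0.165, 0.001]
ft_force: [-0.7, -1.2, 4.0]
width: 36.2
```

Emit:
move_arm([
  [0,0,-1,0,0,0,20],
  [0,0,-1,0,0,0,20],
  [0,0,-1,0,0,0,20],
])

```text
t: 8.42
ee_pos: [404.9, 92.2, 109.0]
orientation: [3.137, 0.165, 0.001]
ft_force: [-4.1, -3.5, 21.4]
width: 35.7
```

```bash
cat > tip.py <<'E'
from h import *
import sys
def tip(n=11,step=5.0,z0=108.8,rise=1.0):
    # TCP displacement & rotvec rel. to upright for tipping about the -y' lower edge
    a=np.array([np.cos(.106),np.sin(.106),0]); yd=np.array([-np.sin(.106),np.cos(.106),0])
    v=32*yd+np.array([0,0,z0])
    for i in range(1,n+1):
        r=R.from_rotvec(a*np.radians(step*i)); d=r.apply(v)-v+[0,0,rise]
        print(i*step,d.round(1),r.as_rotvec().round(3))
E
python3 -c "
from tip import *
o=get_obs();print(o['t'],o['ee_pos'],o['ft_force']);tip()"
```

```text
8.4167 [404.85036144  92.20172317 109.00531767] [-4.10684146 -3.47094055 21.44679552]
5.0 [ 1.  -9.6  3.4] [0.087 0.009 0.   ]
10.0 [  2.1 -19.3   4.9] [0.174 0.018 0.   ]
15.0 [  3.1 -29.1   5.6] [0.26  0.028 0.   ]
20.0 [  4.1 -38.9   5.4] [0.347 0.037 0.   ]
25.0 [  5.2 -48.7   4.3] [0.434 0.046 0.   ]
30.0 [  6.2 -58.4   2.4] [0.521 0.055 0.   ]
35.0 [  7.2 -67.8  -0.3] [0.607 0.065 0.   ]
40.0 [  8.2 -77.   -3.9] [0.694 0.074 0.   ]
45.0 [  9.1 -85.8  -8.2] [0.781 0.083 0.   ]
50.0 [ 10.  -94.2 -13.4] [0.868 0.092 0.   ]
55.0 [  10.9 -102.2  -19.2] [0.955 0.102 0.   ]
```

Emit:
move_arm([
  [0,0,1,0,0,0,20],
  [1,-9.6,4.5,0.087,0.009,0,20],
  [2.1,-19.3,6,0.174,0.018,0,20],
  [3.1,-29.1,6.7,0.26,0.028,0,20],
  [4.1,-38.9,6.5,0.347,0.037,0,20],
])

```text
t: 8.83
ee_pos: [409.4, 53.3, 114.8]
orientation: [-2.785, -0.149, 0.021]
ft_force: [-1.1, -0.5, -5.6]
width: 36.0
```

```bash
python3 - <<'E'
from h import *
o=get_obs();m=R.from_rotvec(o["orientation"]).as_matrix();print(o["t"],o["ee_pos"],m[:,2].round(4),m[:,0].round(3),o["qpos"].round(3),o["ft_force"],o["width"])
E
```

```text
8.8333 [409.44421966  53.33285195 114.79371435] [-0.0333  0.3437 -0.9385] [0.994 0.106 0.004] [-0.154  0.354  2.147  0.489  0.793 -0.634] [-1.13858366 -0.47919741 -5.59162928] 35.98205130909793
```

Emit:
move_arm([
  [1.1,-9.8,-1.1,0.087,0.009,0,20],
  [2.1,-19.5,-3,0.174,0.018,0,20],
  [3.1,-28.9,-5.7,0.26,0.028,0,20],
  [4.1,-38.1,-9.3,0.347,0.037,0,20],
  [5,-46.9,-13.6,0.434,0.046,0,20],
])

```text
t: 9.25
ee_pos: [415.1, 5.0, 101.2]
orientation: [-2.351, -0.124, 0.047]
ft_force: [-1.0, -1.6, 0.7]
width: 36.0
```

Emit:
move_arm([
  [0.9,-8.4,-5.2,0.087,0.009,0,20],
  [1.8,-16.4,-11,0.174,0.018,0,20],
  [1.8,-16.4,-11,0.174,0.018,0,20],
  [1.8,-16.4,-11,0.174,0.018,0,20],
])

```text
t: 9.58
ee_pos: [416.9, -12.4, 88.7]
orientation: [-2.179, -0.112, 0.057]
ft_force: [-0.2, -6.9, 4.4]
width: 35.7
```

```bash
python3 - <<'E'
from h import *
o=get_obs();m=R.from_rotvec(o["orientation"]).as_matrix();print(o["t"],o["ee_pos"],m[:,2].round(4),m[:,0].round(3),o["qpos"].round(3),o["ft_force"],o["width"])
S=get_image("side");save(S,"s1.png",(200,120,360,300),3.3)
E
```

```text
9.5833 [416.93793197 -12.35189457  88.69763156] [-0.0829  0.8152 -0.5732] [0.995 0.102 0.001] [-0.562  0.72   1.965  0.741  1.274 -1.2  ] [-0.16319222 -6.93242654  4.44320566] 35.709828347831476
```

View pics/s1.png

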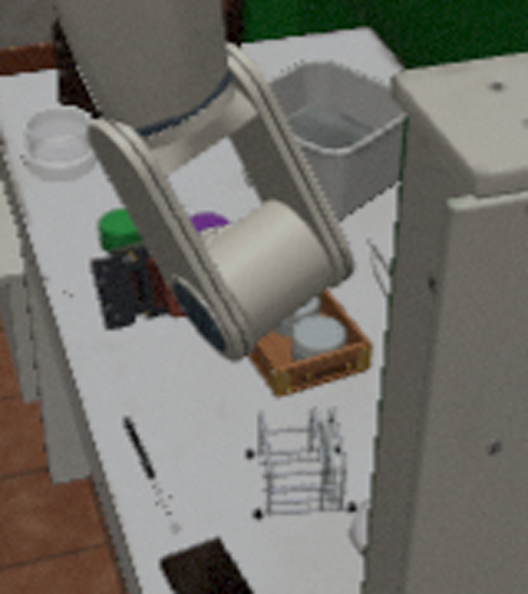

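At a 55° tilt the wrist is well clear and the stone's edge is on the bench. For the rest I'll let the stone pivot in the pads by lowering the grip along the arc, easing the tool tilt back to clear the stand.

```bash
python3 - <<'E'
import numpy as np
yd=np.array([-np.sin(.106),np.cos(.106)]);a=np.array([np.cos(.106),np.sin(.106)])
def tcp(f,t):
    f,t=np.radians([f,t]);return np.array([-127.5*np.sin(f)+32*np.cos(f)+18.7*np.sin(t),32*np.sin(f)+127.5*np.cos(f)-18.7*np.cos(t)])
p=tcp(55,55)
for f,t in((60,54),(65,53),(70,52),(75,51),(80,50),(84,49),(87,48),(89,47)):
    d=tcp(f,t)-p;print(f,t,(d[0]*yd).round(1),d[1].round(1),(a*np.radians(t-55)).round(3))
E
```

```text
60 54 [ 0.9 -8.5] -8.1 [-0.017 -0.002]
65 53 [  1.7 -16.2] -17.0 [-0.035 -0.004]
70 52 [  2.5 -23.2] -26.5 [-0.052 -0.006]
75 51 [  3.1 -29.4] -36.5 [-0.069 -0.007]
80 50 [  3.7 -34.7] -47.0 [-0.087 -0.009]
84 49 [  4.1 -38.4] -55.7 [-0.104 -0.011]
87 48 [  4.3 -40.8] -62.5 [-0.121 -0.013]
89 47 [  4.5 -42.2] -67.2 [-0.139 -0.015]
```

Emit:
move_arm([
  [0.9,-8.5,-8.1,-0.017,-0.002,0,20],
  [1.7,-16.2,-17,-0.035,-0.004,0,20],
  [1.7,-16.2,-17,-0.035,-0.004,0,20],
])

```text
t: 9.88
ee_pos: [418.2, -27.5, 71.5]
orientation: [-2.217, -0.116, 0.056]
ft_force: [1.8, -1.2, -2.5]
width: 35.8
```

Emit:
move_arm([
  [0.8,-7,-9.5,-0.017,-0.002,0,20],
  [1.4,-13.2,-19.5,-0.034,-0.003,0,20],
  [2,-18.5,-30,-0.052,-0.005,0,20],
  [2,-18.5,-30,-0.052,-0.005,0,20],
])

```text
t: 10.22
ee_pos: [419.7, -46.1, 40.6]
orientation: [-2.27, -0.119, 0.055]
ft_force: [0.9, 0.3, -4.3]
width: 35.9
```

```bash
python3 - <<'E'
from h import *
o=get_obs();m=R.from_rotvec(o["orientation"]).as_matrix();print(o["t"],o["ee_pos"],m[:,2].round(4),m[:,0].round(3),o["ft_force"],o["width"])
T=get_image("top");save(T,"t1.png",(210,150,330,270),4)
W=get_image("wrist")
a=cv2.resize(T["color"][160:260,220:330,::-1],(440,400));b=cv2.resize(W["color"][:,:,::-1],(533,400))
S=get_image("side");c=cv2.resize(S["color"][130:300,200:360,::-1],(376,400))
cv2.imwrite("pics/c1.png",cv2.resize(np.hstack([b,c]),(800,352)))
E
```

```text
10.2167 [419.68912909 -46.13357648  40.62889875] [-0.0798  0.7592 -0.6459] [0.995 0.105 0.   ] [ 0.89426305  0.34359919 -4.2909959 ] 35.85442991469793
```

View pics/c1.png

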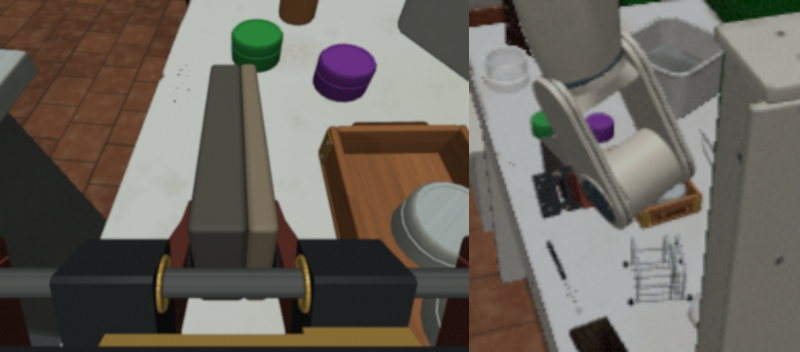

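```bash
python3 - <<'E'
from h import *
W=get_image("wrist");T=np.array(W["camera_from_world"]);K=np.linalg.inv(W["mtx"])
for (u,v,d) in [(249.5,79,224),(304.5,79,224),(277,79,235),(277,79,213)]:
    c=K@[u,v,1]*d*[1,-1,-1]; print((T[:3,:3].T@(c-T[:3,3])).round(1))
# predicted corners of stone for stone angle phi, grasp 127.5 from bottom
o=get_obs();Rt=R.from_rotvec(o["orientation"]).as_matrix();g=o["ee_pos"]-18.7*Rt[:,2]
a=Rt[:,0];yd=np.array([-a[1],a[0],0]);z=np.array([0,0,1.])
for f in (70,75,80,85,90,95):
    f_=np.radians(f);L=yd*np.sin(f_)-z*np.cos(f_);U=yd*np.cos(f_)+z*np.sin(f_)  # L towards bottom end, U stone up (+y face)
    pts=[g+127.5*L+32*U-18*a,g+127.5*L+32*U+18*a,g+127.5*L-32*U+18*a]
    print(f,proj(W,pts).round(0).tolist(),"low z",(pts[2][2]).round(1))
E
```

```text
[387.3  69.5  60.9]
[423.2  73.3  60.9]
[404.2  80.7  53.9]
[406.3  62.1  67.9]
70 [[252.0, 104.0], [303.0, 104.0], [300.0, 181.0]] low z -20.1
75 [[251.0, 90.0], [304.0, 90.0], [300.0, 167.0]] low z -10.3
80 [[250.0, 76.0], [305.0, 76.0], [301.0, 154.0]] low z -0.1
85 [[249.0, 62.0], [307.0, 62.0], [301.0, 141.0]] low z 10.6
90 [[247.0, 47.0], [308.0, 47.0], [302.0, 127.0]] low z 21.6
95 [[245.0, 32.0], [310.0, 32.0], [303.0, 113.0]] low z 32.8
```

The stone is at about 80° as planned. I'll finish the laying down.

Emit:
move_arm([
  [0.4,-3.7,-8.7,-0.017,-0.002,0,20],
  [0.6,-6.1,-15.5,-0.034,-0.004,0,20],
  [0.8,-7.5,-20,-0.052,-0.005,0,20],
  [0.8,-7.5,-20.5,-0.052,-0.005,0,20],
  [0.8,-7.5,-20.5,-0.052,-0.005,0,20],
])

```text
t: 10.83
ee_pos: [419.6, -52.3, 21.6]
orientation: [-2.32, -0.123, 0.055]
ft_force: [-1.3, -2.2, -2.5]
width: 35.8
```

```bash
python3 - <<'E'
from h import *
o=get_obs();m=R.from_rotvec(o["orientation"]).as_matrix();print(o["t"],o["ee_pos"],m[:,2].round(4),m[:,0].round(3),o["ft_force"],o["width"])
E
```

```text
10.8333 [419.57209735 -52.32786596  21.56237497] [-0.0781  0.7266 -0.6826] [ 0.994  0.106 -0.001] [-1.33603385 -2.19150465 -2.47854194] 35.751020047346415
```

Emit:
move_arm([
  [0,0,-1.5,0,0,0,20],
  [0,0,-1.5,0,0,0,20],
  [0,0,-1.5,0,0,0,45],
  [0,0,-1.5,0,0,0,60],
  [0,0,-1.5,0,0,0,60],
])

```text
t: 11.25
ee_pos: [419.8, -51.9, 20.5]
orientation: [-2.318, -0.122, 0.054]
ft_force: [-0.1, -0.3, -0.1]
width: 52.6
```

Emit:
move_arm([
  [0,0,0,0,0,0,60],
  [2,-20,18,0,0,0,60],
  [4,-40,37,0,0,0,60],
  [6,-48,70,-0.1,-0.01,0,60],
  [6,-48,110,-0.2,-0.02,0,60],
])

```text
t: 11.67
ee_pos: [425.9, -102.1, 128.9]
orientation: [-2.521, -0.125, 0.048]
ft_force: [0.5, -0.4, 1.1]
width: 60.2
```

```bash
python3 - <<'E'
from h import *
o=get_obs();m=R.from_rotvec(o["orientation"]).as_matrix();print(o["t"],o["ee_pos"],m[:,2].round(4),m[:,0].round(3),o["ft_force"],o["width"],o["qpos"].round(2))
W=get_image("wrist");save(W,"w4.png",None,1.2)
E
```

```text
11.6667 [ 425.87543178 -102.11617412  128.9483272 ] [-0.063  0.576 -0.815] [ 0.995  0.101 -0.006] [ 0.51934167 -0.40468001  1.13097152] 60.151007070858746 [-0.58  0.51  1.94  0.5   1.17 -1.  ]
```

View pics/w4.png

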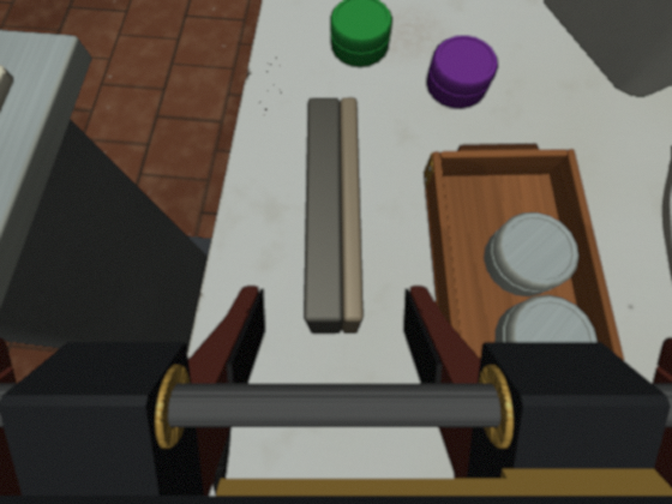

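The stone lies on its narrow side, clear of the case (rows 98–330, columns 305–362). Next I straighten the tool and look squarely at the case.

Emit:
move_arm([
  [12,11,35,-0.123,-0.012,0,30],
  [36,34,70,-0.245,-0.025,0,30],
  [60,56,105,-0.368,-0.037,0,30],
  [84,79,140,-0.49,-0.05,0,30],
  [100,95,160,-0.61,-0.062,0,30],
])

```text
t: 12.13
ee_pos: [522.3, -8.6, 287.8]
orientation: [-3.137, -0.159, -0.002]
ft_force: [0.7, -0.8, -1.4]
width: 31.8
```

Emit:
move_arm([
  [19,17,11,0,0,0,20],
  [19,17,11,0,0,0,10],
  [19,17,11,0,0,0,3],
  [19,17,11,0,0,0,3],
])

```text
t: 12.47
ee_pos: [539.0, 7.4, 294.4]
orientation: [-3.131, -0.162, 0.011]
ft_force: [0.1, 0.2, -0.3]
width: 6.7
```

```bash
python3 - <<'E'
from h import *
o=get_obs();m=R.from_rotvec(o["orientation"]).as_matrix();print(o["t"],o["ee_pos"],m[:,2].round(4),m[:,0].round(3),o["width"],o["qpos"].round(2))
W=get_image("wrist");import pickle;pickle.dump(W,open("w5.pkl","wb"));cv2.imwrite("pics/w5f.png",W["color"][:,:,::-1])
for l in ["kit_case","stone","stone_mid","tin_a","tin_b"]:
    for q in mark_of(W,l)[:3]:
        r,c=q["location"]; print(l,round(q["p"],2),round(c),round(r),at_z(W,c,r,6).round(1)[:2])
    for q in recognise(W,l)[:3]: print("   bbox",round(q["p"],2),np.round(q["bbox"]))
E
```

```text
12.4667 [539.00862193   7.35474093 294.38759697] [-0.0074  0.0064 -1.    ] [ 0.995  0.103 -0.007] 6.723281941062026 [-0.01  0.22  1.74  0.01  1.18 -0.12]
kit_case 0.78 283 198 [549.1 -37.6]
   bbox 0.65 [282. 201.  82. 142.]
stone 0.91 179 115 [404.9  57. ]
   bbox 0.62 [179. 179.  54. 134.]
   bbox 0.45 [144. 270.   9.  63.]
stone_mid 0.78 179 179 [406.7 -26.5]
   bbox 0.58 [181. 180.  56. 132.]
tin_a 0.98 294 194 [562.5 -30.6]
tin_a 0.68 291 236 [565.9 -92. ]
tin_a 0.67 271 62 [515.3 131.4]
   bbox 0.9 [293. 239.  45.  42.]
   bbox 0.77 [268.  58.  47.  56.]
   bbox 0.74 [196.  25.  51.  44.]
tin_b 0.98 294 194 [562.5 -30.6]
tin_b 0.68 291 236 [565.9 -92. ]
tin_b 0.67 271 62 [515.3 131.4]
   bbox 0.9 [293. 239.  45.  42.]
   bbox 0.77 [268.  58.  47.  56.]
   bbox 0.74 [196.  25.  51.  44.]
```

```bash
python3 - <<'E'
from h import *
import pickle;W=pickle.load(open("w5.pkl","rb"));save(W,"w5.png",(145,112,365,277),3.6)
E
```

```text
(no output)
```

View pics/w5.png

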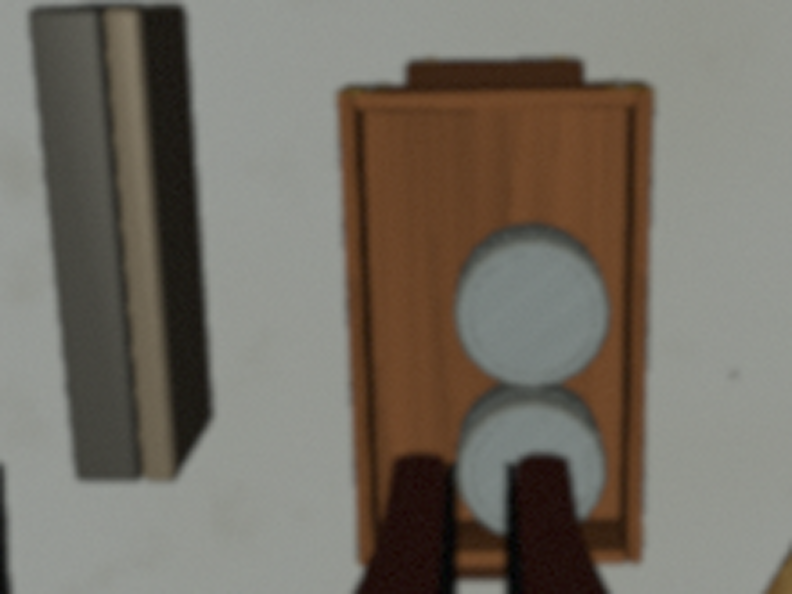

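```bash
cat > pose.py <<'E'
from h import *
from scipy.optimize import least_squares
def fit_case(W,C,off,s,ks=(0,1,2,3)):
    P=np.array([(-53.5,88),(53.5,88),(-53.5,-88),(53.5,-88)])[list(ks)]
    px=np.array(C)/s+off
    def f(p):
        c,n=np.cos(p[2]),np.sin(p[2]);Q=P@np.array([[c,n],[-n,c]])+p[:2]
        return (proj(W,np.c_[Q,np.full(len(Q),38.)])-px).ravel()
    r=least_squares(f,[550,-42,.1]);return r.x,r.fun
def tocase(p,q): 
    c,n=np.cos(p[2]),np.sin(p[2]);return np.array([[c,n],[-n,c]])@(np.array(q)[:2]-p[:2])
def toworld(p,q):
    c,n=np.cos(p[2]),np.sin(p[2]);return np.array([[c,-n],[n,c]])@np.array(q)+p[:2]
E
python3 - <<'E'
from pose import *
import pickle;W=pickle.load(open("w5.pkl","rb"));off=np.array([145,112])
x,f=fit_case(W,[(339,90),(651,88),(362,562),(641,560)],off,3.6);print(x,np.degrees(x[2]),f.round(2))
for n,u in(("b",(532.5,310)),("a",(531.5,467))):
    w=at_z(W,*(np.array(u)/3.6+off),35);print(n,w[:2].round(1),tocase(x,w).round(1))
S=[at_z(W,*(np.array(u)/3.6+off),64)[:2] for u in((33,9),(146,8),(79,478),(176,478))]
S=np.array(S);print(S.round(1),S.mean(0));d=S[0]+S[1]-S[2]-S[3];print(np.degrees(np.arctan2(-d[0],d[1])),np.linalg.norm(d)/2,np.linalg.norm(S[1]-S[0]),np.linalg.norm(S[3]-S[2]),tocase(x,S.mean(0)))
for q in((-33,35),(-33,2),(-33,-48)):print(q,toworld(x,q).round(1))
E
```

```text
[ 5.49174999e+02 -3.98803929e+01  1.18965248e-01] 6.816206598564168 [-1.05 -0.4   1.31 -1.17 -1.23  1.22  0.91  0.92]
b [560.2 -28.9] [12.3  9.6]
a [566.7 -88.3] [ 11.7 -50.1]
[[394.   58.2]
 [428.7  62.1]
 [410.3 -97. ]
 [443.5 -93.4]] [419.1423063  -17.53220741]
5.733237918544628 156.13998967968493 34.95430991431377 33.37934946219807 [-126.46122797   37.62313636]
(-33, 35) [512.3  -9. ]
(-33, 2) [516.2 -41.8]
(-33, -48) [522.1 -91.5]
```

Case pose fit: centre (549.2,−39.9), yaw 6.8°. Tins in the case frame: a (11.7,−50.1), b (12.3,9.6). Next I turn the closed fingers 90° and push the tins.

Emit:
move_arm([
  [-3,-20,-40,0,0,0.12,0],
  [-6,-40,-70,0,0,0.24,0],
  [-9,-60,-90,0,0,0.36,0],
  [-12,-80,-110,0,0,0.48,0],
  [-16,-100,-134,0,0,0.6,0],
])

```text
t: 13.43
ee_pos: [524.8, -93.4, 161.2]
orientation: [-2.942, -1.09, 0.007]
ft_force: [1.3, -0.8, 0.2]
width: 0.6
```

Emit:
move_arm([
  [0,0,-15,0,0,0.12,0],
  [0,0,-30,0,0,0.24,0],
  [0,0,-45,0,0,0.36,0],
  [0,0,-60,0,0,0.48,0],
  [0,0,-75,0,0,0.6,0],
])

```text
t: 13.85
ee_pos: [524.6, -92.6, 86.0]
orientation: [-2.49, -1.911, 0.011]
ft_force: [-0.3, -0.6, 0.3]
width: 0.2
```

Emit:
move_arm([
  [0,0,-10,0,0,0.12,0],
  [0,0,-20,0,0,0.24,0],
  [0,0,-20,0,0,0.36,0],
  [0,0,-20,0,0,0.387,0],
  [0,0,-20,0,0,0.387,0],
])

```text
t: 14.27
ee_pos: [524.4, -92.4, 66.4]
orientation: [-2.083, -2.35, 0.012]
ft_force: [0.3, 0.1, 0.7]
width: 0.6
```

```bash
cat > st.py <<'E'
from pose import *
CASE=np.array([549.2,-39.9,.119])
o=get_obs();m=R.from_rotvec(o["orientation"]).as_matrix()
print(round(o["t"],2),o["ee_pos"].round(1),"case",tocase(CASE,o["ee_pos"]).round(1),"z",m[:,2].round(3),"yaw",np.arctan2(m[1,0],m[0,0]).round(3),"F",o["ft_force"].round(1),"w",round(o["width"],1),o["qpos"].round(2))
E
python3 st.py
```

```text
14.27 [524.4 -92.4  66.4] case [-30.8 -49.2] z [-0.006 -0.004 -1.   ] yaw 1.691 F [0.3 0.1 0.7] w 0.6 [-0.19  0.53  1.92 -0.01  0.7  -1.88]
```

Emit:
move_arm([
  [-1.5,0,-25,0,0,0,0],
  [-1.5,0,-45,0,0,0,0],
  [-1.5,0,-53,0,0,0,0],
  [-1.5,0,-53,0,0,0,0],
])

```text
t: 14.6
ee_pos: [521.7, -92.2, 12.2]
orientation: [-2.083, -2.346, 0.014]
ft_force: [0.5, 1.1, -0.1]
width: 0.4
```

Emit:
move_arm([
  [3,0.4,0,0,0,0,0],
  [6,0.7,0,0,0,0,0],
  [8,1,0,0,0,0,0],
  [10,1.2,0,0,0,0,0],
  [10,1.2,0,0,0,0,0],
])

```text
t: 15.02
ee_pos: [533.6, -91.3, 14.3]
orientation: [-2.085, -2.35, 0.011]
ft_force: [-0.4, 0.0, 0.0]
width: 0.5
```

```bash
python3 st.py
```

```text
15.02 [533.6 -91.3  14.3] case [-21.5 -49.2] z [-0.005 -0.005 -1.   ] yaw 1.69 F [-0.4  0.   0. ] w 0.5 [-0.19  0.63  1.91 -0.01  0.61 -1.87]
```

Emit:
move_arm([
  [1,0.1,0,0,0,0,0],
  [2,0.2,0,0,0,0,0],
  [2,0.2,0,0,0,0,0],
])

```text
t: 15.27
ee_pos: [534.0, -91.0, 13.8]
orientation: [-2.083, -2.348, 0.013]
ft_force: [-4.4, 0.0, 3.5]
width: 0.6
```

Emit:
move_arm([
  [1,0.1,0,0,0,0,0],
  [1,0.1,0,0,0,0,0],
  [1,0.1,0,0,0,0,0],
])

```text
t: 15.52
ee_pos: [534.1, -91.0, 13.6]
orientation: [-2.082, -2.347, 0.015]
ft_force: [-8.0, -1.5, 6.3]
width: 0.6
```

Emit:
move_arm([
  [1,0.1,0,0,0,0,0],
  [1,0.1,0,0,0,0,0],
  [1,0.1,0,0,0,0,0],
])

```text
t: 15.77
ee_pos: [534.1, -90.9, 13.5]
orientation: [-2.081, -2.346, 0.017]
ft_force: [-8.6, -3.2, 8.2]
width: 1.0
```

```bash
python3 st.py
```

```text
15.77 [534.1 -90.9  13.5] case [-21.1 -48.8] z [-0.011 -0.004 -1.   ] yaw 1.69 F [-8.6 -3.2  8.2] w 1.0 [-0.19  0.63  1.9  -0.01  0.61 -1.87]
```

Emit:
move_arm([
  [-6,-0.7,0,0,0,0,0],
  [-12,-1.4,0,0,0,0,0],
  [-15,-1.8,0,0,0,0,0],
  [-15,-1.8,0,0,0,0,0],
])

```text
t: 16.1
ee_pos: [521.4, -92.7, 13.7]
orientation: [-2.084, -2.349, 0.011]
ft_force: [-0.3, 0.2, -0.6]
width: 0.5
```

```bash
python3 st.py
```

```text
16.1 [521.4 -92.7  13.7] case [-33.9 -49.1] z [-0.006 -0.004 -1.   ] yaw 1.69 F [-0.3  0.2 -0.6] w 0.5 [-0.2   0.62  1.94 -0.01  0.59 -1.88]
```

Emit:
move_arm([
  [-1.5,20,0,0,0,0,0],
  [-4,40,0,0,0,0,0],
  [-6.2,58.5,0,0,0,0,0],
  [-6.2,58.5,0,0,0,0,0],
  [-6.2,58.5,0,0,0,0,0],
])

```text
t: 16.52
ee_pos: [516.1, -33.6, 13.7]
orientation: [-2.082, -2.351, 0.011]
ft_force: [0.1, 0.3, 0.8]
width: 0.6
```

Emit:
move_arm([
  [3,0.4,0,0,0,0,0],
  [6,0.7,0,0,0,0,0],
  [9,1.1,0,0,0,0,0],
  [11,1.3,0,0,0,0,0],
  [11,1.3,0,0,0,0,0],
])

```text
t: 16.93
ee_pos: [527.2, -33.3, 13.6]
orientation: [-2.085, -2.348, 0.011]
ft_force: [-0.0, -0.6, -1.1]
width: 0.5
```

Emit:
move_arm([
  [1,0.1,0,0,0,0,0],
  [2,0.2,0,0,0,0,0],
  [2,0.2,0,0,0,0,0],
])

```text
t: 17.18
ee_pos: [527.5, -32.9, 13.5]
orientation: [-2.083, -2.348, 0.014]
ft_force: [-4.4, -2.7, 3.2]
width: 0.4
```

```bash
python3 st.py
```

```text
17.18 [527.5 -32.9  13.5] case [-20.7   9.5] z [-0.009 -0.005 -1.   ] yaw 1.69 F [-4.4 -2.7  3.2] w 0.4 [-0.08  0.62  1.94 -0.01  0.59 -1.76]
```

Emit:
move_arm([
  [-7,-0.8,0,0,0,0,0],
  [-7,-0.8,30,0,0,0,0],
  [0,10,48,0,0,0,0],
  [16,40,48,0,0,0,0],
  [32,55,48,0,0,0,0],
])

```text
t: 17.6
ee_pos: [561.7, 23.7, 63.2]
orientation: [2.086, 2.349, -0.008]
ft_force: [0.6, -0.0, -0.5]
width: 0.5
```

Emit:
move_arm([
  [0,0,0,0,0,0,0],
  [0,0,-20,0,0,0,0],
  [0,0,-40,0,0,0,0],
  [0,0,-48,0,0,0,0],
  [0,0,-48,0,0,0,0],
])

```text
t: 18.02
ee_pos: [558.6, 22.0, 11.8]
orientation: [-2.082, -2.346, 0.016]
ft_force: [-1.1, -0.3, -0.2]
width: 0.5
```

```bash
python3 st.py
```

```text
18.02 [558.6  22.   11.8] case [16.7 60.3] z [-0.01  -0.005 -1.   ] yaw 1.69 F [-1.1 -0.3 -0.2] w 0.5 [ 0.02  0.65  1.87 -0.01  0.63 -1.66]
```

Emit:
move_arm([
  [3,-5,1,0,0,0,0],
  [3.5,-9,1,0,0,0,0],
  [4,-13,1,0,0,0,0],
  [4,-13,1,0,0,0,0],
])

```text
t: 18.35
ee_pos: [565.5, 8.3, 15.6]
orientation: [-2.086, -2.349, 0.01]
ft_force: [-0.2, -0.7, -0.7]
width: 0.1
```

Emit:
move_arm([
  [0.2,-2,0,0,0,0,0],
  [0.5,-4,0,0,0,0,0],
  [0.5,-4,0,0,0,0,0],
])

```text
t: 18.6
ee_pos: [565.5, 5.1, 15.0]
orientation: [-2.085, -2.349, 0.011]
ft_force: [-0.2, -0.7, 0.3]
width: 0.5
```

Emit:
move_arm([
  [0.1,-1,0,0,0,0,0],
  [0.2,-2,0,0,0,0,0],
  [0.2,-2,0,0,0,0,0],
])

```text
t: 18.85
ee_pos: [565.5, 3.5, 14.8]
orientation: [-2.084, -2.349, 0.011]
ft_force: [-0.3, 1.0, 1.4]
width: 0.8
```

```bash
python3 st.py
```

```text
18.85 [565.5   3.5  14.8] case [21.4 41.1] z [-0.006 -0.004 -1.   ] yaw 1.69 F [-0.3  1.   1.4] w 0.8 [-0.01  0.65  1.85 -0.01  0.64 -1.7 ]
```

Emit:
move_arm([
  [0.1,-1,0,0,0,0,0],
  [0.2,-2,0,0,0,0,0],
  [0.2,-2,0,0,0,0,0],
])

```text
t: 19.1
ee_pos: [565.7, 1.4, 14.7]
orientation: [-2.084, -2.349, 0.011]
ft_force: [-0.2, 2.7, 2.5]
width: 0.6
```

Emit:
move_arm([
  [0.1,-1,0,0,0,0,0],
  [0.2,-2,0,0,0,0,0],
  [0.2,-2,0,0,0,0,0],
])

```text
t: 19.35
ee_pos: [565.8, 0.3, 14.8]
orientation: [-2.084, -2.347, 0.01]
ft_force: [-1.1, 9.8, 3.4]
width: 0.6
```

Emit:
move_arm([
  [0.1,-1,0,0,0,0,0],
  [0.1,-1,0,0,0,0,0],
  [0.1,-1,0,0,0,0,0],
])

```text
t: 19.6
ee_pos: [565.8, 0.2, 14.7]
orientation: [-2.084, -2.347, 0.009]
ft_force: [-0.4, 15.0, 3.8]
width: 0.2
```

```bash
python3 st.py
```

```text
19.6 [5.658e+02 2.000e-01 1.470e+01] case [21.2 37.8] z [-0.006 -0.002 -1.   ] yaw 1.69 F [-0.4 15.   3.8] w 0.2 [-0.02  0.65  1.85 -0.    0.64 -1.71]
```

Both tins stop firmly, at 9 N against the far wall and 15 N against the end wall. I retreat, turn back over the stone, open, and take a check picture on the way.

Emit:
move_arm([
  [-1,9,0,0,0,0,0],
  [-1,9,30,0,0,0,0],
  [-1,9,65,0,0,-0.1,30],
  [-10,6,100,0,0,-0.22,60],
  [-30,2,130,0,0,-0.34,70],
])

```text
t: 20.02
ee_pos: [537.7, 0.2, 146.5]
orientation: [-2.457, -1.957, 0.008]
ft_force: [0.8, -0.6, 0.3]
width: 16.6
```

Emit:
move_arm([
  [-20,-4,25,0,0,-0.12,70],
  [-40,-8,50,0,0,-0.24,70],
  [-60,-12,75,0,0,-0.36,70],
  [-80,-16,95,0,0,-0.48,70],
  [-100,-16,105,0,0,-0.6,70],
])

```text
t: 20.43
ee_pos: [435.8, -16.4, 251.8]
orientation: [-2.924, -1.141, 0.006]
ft_force: [0.1, -0.3, -0.2]
width: 50.4
```

Emit:
move_arm([
  [-8,0,5,0,0,-0.12,70],
  [-16,0,5,0,0,-0.24,70],
  [-16,0,5,0,0,-0.36,70],
  [-16,0,5,0,0,-0.48,70],
  [-16,0,5,0,0,-0.6,70],
])

```text
t: 20.85
ee_pos: [419.4, -16.0, 254.6]
orientation: [-3.128, -0.226, 0.007]
ft_force: [0.1, -0.3, -0.3]
width: 70.2
```

Emit:
move_arm([
  [0,0,0,0,0,-0.05,70],
  [0,0,0,0,0,-0.05,70],
])

```text
t: 21.02
ee_pos: [419.5, -15.9, 254.5]
orientation: [-3.132, -0.154, 0.007]
ft_force: [-0.2, 0.2, 0.2]
width: 70.1
```

```bash
python3 st.py; python3 - <<'E'
from pose import *
W=get_image("wrist");import pickle;pickle.dump(W,open("w6.pkl","wb"))
CASE=[549.2,-39.9,.119]
c=proj(W,np.c_[[toworld(CASE,q) for q in((-110,100),(60,100),(-110,-95),(60,-95))],[38]*4]);print(c.round())
st=proj(W,[[419,-17.5,64]]);print(st)
cc=np.vstack([c,st]);x0,y0=np.maximum(cc.min(0)-25,0).astype(int);x1,y1=cc.max(0).astype(int)+15;y1=min(y1,420);x1=min(x1,560)
s=min(800/(x1-x0),600/(y1-y0));print(x0,y0,x1,y1,s);save(W,"w6.png",(x0,y0,x1,y1),s)
E
```

```text
21.02 [419.5 -15.9 254.5] case [-125.9   39.2] z [-0.005  0.005 -1.   ] yaw 0.098 F [-0.2  0.2  0.2] w 70.1 [-0.07  0.07  2.02  0.01  1.05 -0.17]
[[292. 119.]
 [452. 116.]
 [294. 282.]
 [433. 280.]]
[[278.03987617 181.31989487]]
253 90 466 297 2.898550724637681
```

View pics/w6.png

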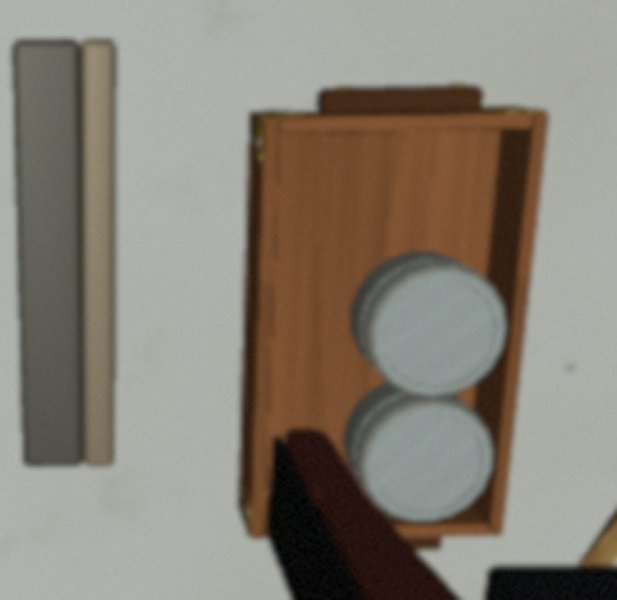

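```bash
python3 - <<'E'
from pose import *
import pickle;W=pickle.load(open("w6.pkl","rb"));off=np.array([253,90]);s=2.8985
CASE=np.array([549.2,-39.9,.119])
for n,u in(("b",(437,329.5)),("a",(425,460))):
    w=at_z(W,*(np.array(u)/s+off),36);print(n,w[:2].round(1),tocase(CASE,w).round(1))
print("case corners proj z38",[((p-off)*s).round() for p in proj(W,np.c_[[toworld(CASE,q) for q in((-53.5,88),(53.5,88),(-53.5,-88),(53.5,-88),(47.5,82),(47.5,-82),(-47.5,82))],[38]*7])])
print("tin circle ideal",[((p-off)*s).round() for p in proj(W,np.c_[[toworld(CASE,q) for q in((19.5,2),(47.5,2),(19.5,-54),(47.5,-54),(19.5,30),(19.5,-26))],[36]*6])])
S=np.array([at_z(W,*(np.array(u)/s+off),64)[:2] for u in((14,41),(115,41),(24,465),(114,465))])
d=S[0]+S[1]-S[2]-S[3];print(S.round(1),S.mean(0),np.arctan2(-d[0],d[1]),np.linalg.norm(d)/2)
E
```

```text
b [566.3 -35.5] [17.5  2.3]
a [572.6 -91.4] [ 17.1 -53.9]
case corners proj z38 [array([266., 114.]), array([555., 108.]), array([252., 540.]), array([507., 535.]), array([537., 125.]), array([494., 523.]), array([282., 130.])]
tin circle ideal [array([442., 330.]), array([513., 329.]), array([431., 460.]), array([499., 459.]), array([448., 261.]), array([436., 396.])]
[[391.5  58. ]
 [425.7  61.4]
 [408.1 -97.6]
 [442.5 -94.2]] [416.98358709 -18.1066849 ] 0.10710422244587622 156.50329557135896
```

Both tins are flush with the far wall and closed up: case-frame y is 2.3 and −53.9, and their edges meet the inner rim line. The stone centre is (417,−17.6), yaw 0.107. I regrip across its thickness.

Emit:
move_arm([
  [-1,-1,-40,0,0,0.009,70],
  [-2.5,-1.7,-80,0,0,0.009,70],
  [-2.5,-1.7,-120,0,0,0.009,70],
  [-2.5,-1.7,-155,0,0,0.009,70],
  [-2.5,-1.7,-170,0,0,0.009,70],
])

```text
t: 21.48
ee_pos: [414.8, -17.3, 81.1]
orientation: [-3.13, -0.175, 0.015]
ft_force: [-0.2, 1.0, -0.0]
width: 69.9
```

Emit:
move_arm([
  [0,0,-25,0,0,0,70],
  [0,0,-42,0,0,0,70],
  [0,0,-46,0,0,0,70],
  [0,0,-46,0,0,0,70],
])

```text
t: 21.82
ee_pos: [416.4, -17.3, 37.7]
orientation: [-3.13, -0.173, 0.011]
ft_force: [0.4, 0.1, 0.3]
width: 69.8
```

```bash
python3 st.py
```

```text
21.82 [416.4 -17.3  37.7] case [-129.1   38.2] z [-0.008  0.006 -1.   ] yaw 0.111 F [0.4 0.1 0.3] w 69.8 [-0.07  0.48  2.17  0.01  0.5  -0.2 ]
```

Emit:
move_arm([
  [0.4,-0.3,-1.5,-0.006,-0.008,-0.003,70],
  [0.4,-0.3,-1.5,-0.006,-0.008,-0.003,50],
  [0.4,-0.3,-1.5,-0.006,-0.008,-0.003,40],
  [0.4,-0.3,-1.5,-0.006,-0.008,-0.003,30],
  [0.4,-0.3,-1.5,-0.006,-0.008,-0.003,20],
])

```text
t: 22.23
ee_pos: [418.4, -17.7, 37.9]
orientation: [3.137, 0.167, 0.008]
ft_force: [0.0, -0.9, -0.0]
width: 46.8
```

Emit:
move_arm([
  [0,0,0,0,0,0,20],
  [0,0,0,0,0,0,20],
  [0,0,0,0,0,0,20],
  [0,0,0,0,0,0,20],
  [0,0,0,0,0,0,20],
])

```text
t: 22.65
ee_pos: [416.7, -17.7, 37.4]
orientation: [3.137, 0.167, 0.003]
ft_force: [-4.3, 0.2, 7.6]
width: 36.1
```

```bash
python3 st.py
```

```text
22.65 [416.7 -17.7  37.4] case [-128.9   37.8] z [ 0.002  0.    -1.   ] yaw 0.106 F [-4.3  0.2  7.6] w 36.1 [-0.07  0.48  2.18  0.    0.48 -0.18]
```

Emit:
move_arm([
  [0,0,20,0,0,0,20],
  [0,0,50,0,0,0,20],
  [30,-8,65,0,0,0.013,20],
  [65,-16,65,0,0,0.013,20],
  [95,-24,65,0,0,0.013,20],
])

```text
t: 23.07
ee_pos: [515.2, -42.0, 103.6]
orientation: [3.135, 0.188, 0.011]
ft_force: [1.6, -0.2, -5.4]
width: 35.5
```

Emit:
move_arm([
  [9,-2,0,0,0,0,20],
  [9,-2,-10,0,0,0,20],
  [9,-2,-18,0,0,0,20],
  [9,-2,-18,0,0,0,20],
  [9,-2,-18,0,0,0,20],
])

```text
t: 23.48
ee_pos: [518.7, -43.1, 82.5]
orientation: [-3.135, -0.188, 0.002]
ft_force: [-0.1, -0.4, -4.3]
width: 36.0
```

```bash
python3 st.py;python3 - <<'E'
from pose import *
W=get_image("wrist");import pickle;pickle.dump(W,open("w7.pkl","wb"))
CASE=[549.2,-39.9,.119]
c=proj(W,np.c_[[toworld(CASE,q) for q in((-70,95),(65,95),(-70,-60),(65,-60))],[38]*4]);print(c.round())
x0,y0,x1,y1=170,60,440,262;save(W,"w7.png",(x0,y0,x1,y1),2.95)
E
```

```text
23.48 [518.7 -43.1  82.5] case [-30.6   0.4] z [-0.002  0.001 -1.   ] yaw 0.119 F [-0.1 -0.4 -4.3] w 36.0 [-0.11  0.49  1.94  0.    0.71 -0.23]
[[208.  70.]
 [449.  70.]
 [221. 311.]
 [417. 311.]]
```

View pics/w7.png

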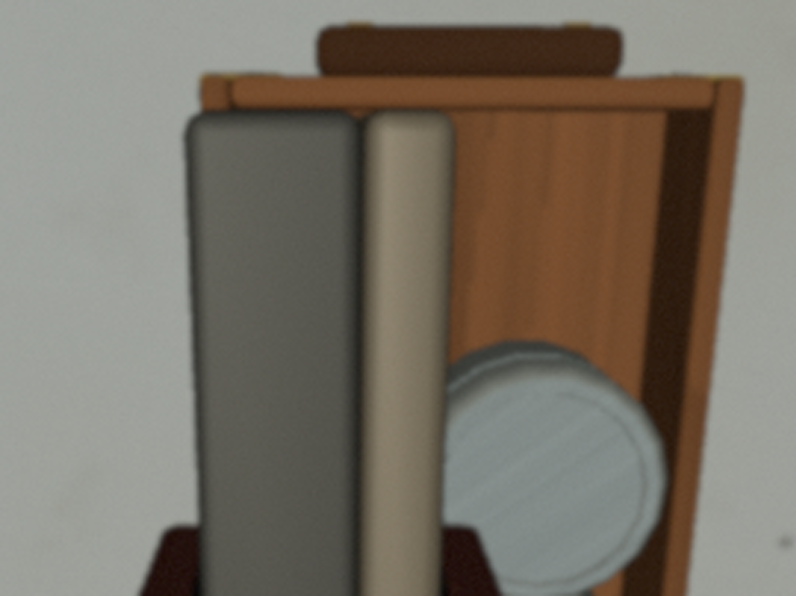

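The picture shows the held stone centred on column 319 of the crop. The inner near wall is at column 232 and the inner far wall at 712, so the stone's plane sits at case x ≈ −30.3 (the arm says −30.6). Checking its position lengthwise numerically.

```bash
python3 - <<'E'
from pose import *
import pickle;W=pickle.load(open("w7.pkl","rb"));off=np.array([170,60]);s=2.95
CASE=np.array([549.2,-39.9,.119])
g=lambda u,z:tocase(CASE,at_z(W,*(np.array(u)/s+off),z)).round(1)
print("inner corners z38",g((232,108),38),g((712,108),38),"outer",g((202,76),38),g((743,80),38))
print("stone end z109",g((319,112),109),"corners",g((186,125),106),g((454,125),106))
print("tin_b far edge", g((666,485),36))
E
```

```text
inner corners z38 [-47.4  80.5] [45.7 80.6] outer [-53.   86.4] [51.  85.7]
stone end z109 [-30.4  79. ] corners [-47.7  77.4] [-12.8  77.4]
tin_b far edge [45.   2.3]
```

Emit:
move_arm([
  [2.5,0.3,0,0,0,0,20],
  [2.5,0.3,0,0,0,0,20],
  [2.5,0.3,-5,0,0,0,20],
  [2.5,0.3,-8,0,0,0,20],
  [2.5,0.3,-8,0,0,0,20],
])

```text
t: 23.95
ee_pos: [523.8, -43.3, 75.5]
orientation: [-3.136, -0.187, -0.004]
ft_force: [0.2, 0.6, -4.2]
width: 36.0
```

```bash
python3 st.py
```

```text
23.95 [523.8 -43.3  75.5] case [-25.7  -0.3] z [ 0.002  0.    -1.   ] yaw 0.119 F [ 0.2  0.6 -4.2] w 36.0 [-0.11  0.5   1.94  0.    0.7  -0.23]
```

Emit:
move_arm([
  [0,0,0,0,0,0,20],
  [0,0,0,0,0,0,20],
  [0,0,0,0,0,0,20],
])

```text
t: 24.2
ee_pos: [524.4, -43.3, 76.2]
orientation: [3.136, 0.187, 0.006]
ft_force: [0.6, 1.0, -4.7]
width: 35.9
```

Emit:
move_arm([
  [-1.2,0,0,0,0,0,20],
  [-1.2,0,0,0,0,0,20],
  [-1.2,0,0,0,0,0,20],
])

```text
t: 24.45
ee_pos: [523.0, -43.4, 76.2]
orientation: [3.136, 0.187, 0.006]
ft_force: [-0.3, 0.1, -4.7]
width: 35.8
```

```bash
python3 st.py
```

```text
24.45 [523.  -43.4  76.2] case [-26.4  -0.3] z [ 0.004  0.    -1.   ] yaw 0.119 F [-0.3  0.1 -4.7] w 35.8 [-0.11  0.5   1.94  0.    0.7  -0.23]
```

Emit:
move_arm([
  [-1.6,0.5,0,0,0,0,20],
  [-1.6,0.5,0,0,0,0,20],
  [-1.6,0.5,0,0,0,0,20],
  [-1.6,0.5,0,0,0,0,20],
])

```text
t: 24.78
ee_pos: [521.5, -42.8, 76.2]
orientation: [3.136, 0.187, 0.006]
ft_force: [0.3, -0.3, -4.9]
width: 35.9
```

Emit:
move_arm([
  [0,0,-6,0,0,0,20],
  [0,0,-12,0,0,0,20],
  [0,0,-12,0,0,0,20],
  [0,0,-12,0,0,0,20],
])

```text
t: 25.12
ee_pos: [521.2, -42.8, 63.6]
orientation: [-3.136, -0.187, -0.004]
ft_force: [-1.3, -0.3, -5.5]
width: 36.2
```

```bash
python3 st.py
```

```text
25.12 [521.2 -42.8  63.6] case [-28.1   0.4] z [ 0.003  0.    -1.   ] yaw 0.119 F [-1.3 -0.3 -5.5] w 36.2 [-0.1   0.52  1.95  0.    0.67 -0.22]
```

Emit:
move_arm([
  [0,0,-6,0,0,0,20],
  [0,0,-12,0,0,0,20],
  [0,0,-16,0,0,0,20],
  [0,0,-16,0,0,0,20],
  [0,0,-16,0,0,0,20],
])

```text
t: 25.53
ee_pos: [521.3, -42.8, 47.6]
orientation: [-3.136, -0.187, -0.004]
ft_force: [-0.7, -0.7, -5.2]
width: 35.6
```

Emit:
move_arm([
  [0,0,-2,0,0,0,20],
  [0,0,-3,0,0,0,20],
  [0,0,-3,0,0,0,20],
])

```text
t: 25.78
ee_pos: [521.4, -42.9, 45.1]
orientation: [3.136, 0.187, 0.005]
ft_force: [-1.5, -0.5, -4.8]
width: 36.0
```

```bash
python3 st.py
```

```text
25.78 [521.4 -42.9  45.1] case [-28.    0.4] z [ 0.003  0.    -1.   ] yaw 0.119 F [-1.5 -0.5 -4.8] w 36.0 [-0.1   0.55  1.95  0.    0.63 -0.22]
```

Emit:
move_arm([
  [0,0,-1,0,0,0,20],
  [0,0,-2,0,0,0,20],
  [0,0,-2,0,0,0,20],
])

```text
t: 26.03
ee_pos: [521.4, -42.9, 43.3]
orientation: [3.136, 0.187, 0.005]
ft_force: [-3.0, -1.2, -1.3]
width: 35.8
```

Emit:
move_arm([
  [0,0,-0.7,0,0,0,20],
  [0,0,-0.7,0,0,0,20],
  [0,0,-0.7,0,0,0,20],
])

```text
t: 26.28
ee_pos: [521.6, -43.2, 42.9]
orientation: [3.136, 0.187, 0.006]
ft_force: [-4.0, -4.0, 3.3]
width: 35.9
```

```bash
python3 st.py
```

```text
26.28 [521.6 -43.2  42.9] case [-27.8   0. ] z [ 0.004 -0.    -1.   ] yaw 0.119 F [-4.  -4.   3.3] w 35.9 [-0.11  0.56  1.95  0.    0.63 -0.22]
```

Emit:
move_arm([
  [0,0,0,0,0,0,50],
  [0,0,0,0,0,0,52],
  [0,0,0,0,0,0,52],
  [0,0,0,0,0,0,52],
  [0,0,0,0,0,0,52],
])

```text
t: 26.7
ee_pos: [522.0, -42.8, 42.6]
orientation: [3.136, 0.187, 0.007]
ft_force: [0.6, -0.1, 0.0]
width: 52.0
```

Emit:
move_arm([
  [0,0,10,0,0,0,52],
  [0,0,35,0,0,0,52],
  [0,0,70,0,0,0,60],
  [-5,20,105,0,0,0.12,80],
  [-12,50,130,0,0,0.24,80],
])

```text
t: 27.12
ee_pos: [510.9, 6.2, 175.8]
orientation: [3.09, 0.565, 0.011]
ft_force: [0.8, 0.6, 0.5]
width: 68.8
```

Emit:
move_arm([
  [-7,30,18,0,0,0.12,80],
  [-14,60,36,0,0,0.24,80],
  [-21,90,54,0,0,0.36,80],
  [-28,120,72,0,0,0.48,80],
  [-34,150,77,0,0,0.6,80],
])

```text
t: 27.53
ee_pos: [476.1, 158.9, 253.1]
orientation: [-2.782, -1.458, -0.013]
ft_force: [0.0, 0.4, 0.1]
width: 79.9
```

Emit:
move_arm([
  [-7,30,0,0,0,0.12,80],
  [-14,60,0,0,0,0.24,80],
  [-21,90,0,0,0,0.36,80],
  [-26,109,0,0,0,0.48,80],
  [-26,109,0,0,0,0.6,80],
])

```text
t: 27.95
ee_pos: [448.6, 269.3, 250.3]
orientation: [-2.222, -2.217, -0.007]
ft_force: [0.1, 0.3, -0.6]
width: 80.3
```

Emit:
move_arm([
  [0,0,0,0,0,0.12,80],
  [0,0,0,0,0,0.131,80],
  [0,0,0,0,0,0.131,80],
])

```text
t: 28.2
ee_pos: [449.4, 266.2, 250.0]
orientation: [-2.086, -2.346, -0.005]
ft_force: [0.5, -0.1, -0.6]
width: 80.0
```

```bash
python3 st.py;python3 - <<'E'
from pose import *
W=get_image("wrist");import pickle;pickle.dump(W,open("w8.pkl","wb"));T=get_image("top")
for q in mark_of(W,"jar")[:3]:
    r,c=q["location"];print("mark",round(q["p"],2),c,r,at_z(W,c,r,0).round(1))
for q in recognise(W,"jar")[:3]: print("bbox",round(q["p"],2),np.round(q["bbox"],1))
print(proj(W,[[468,266,0],[468,266,84]]).round())
for l in("stone","stone_mid"):
  for q in mark_of(T,l)[:2]: r,c=q["location"];print(l,round(q["p"],2),at_z(T,c,r,38).round(1))
E
```

```text
28.2 [449.4 266.2 250. ] case [-62.8 315.8] z [ 0.     0.004 -1.   ] yaw 1.688 F [ 0.5 -0.1 -0.6] w 80.0 [ 0.51  0.24  1.83  0.    1.07 -1.18]
mark 0.91 271.5 184.5 [470.2 260.8   0. ]
bbox 0.88 [275.9 195.6  50.3  55.8]
[[276. 183.]
 [276. 202.]]
stone 0.66 [512.2  30.8  38. ]
stone 0.25 [ 540.7 -328.9   38. ]
stone_mid 0.9 [528.6 -44.1  38. ]
```

```bash
python3 - <<'E'
from pose import *
import pickle;W=pickle.load(open("w8.pkl","rb"))
a=W["color"][150:245,225:330].astype(int);g=a.max(2)
lab=np.zeros(g.shape,int)
for th in(45,60,75):
    n,l,st,ce=cv2.connectedComponentsWithStats((g<th).astype(np.uint8))
    for k in range(1,n):
        if st[k][4]>150: print("cap",th,st[k]+[225,150,0,0,0],(ce[k]+[225,150]).round(1),at_z(W,*(ce[k]+[225,150]),84).round(1))
jar=((a[:,:,0]-a[:,:,2]>35)|(g<60)).astype(np.uint8)
n,l,st,ce=cv2.connectedComponentsWithStats(jar);k=1+st[1:,4].argmax();print("jar",st[k]+[225,150,0,0,0])
print(a[20:80:6,20:85:6].max(2))
E
```

```text
cap 45 [ 253  180   42   42 1340] [273.7 200.6] [466.3 263.9  84. ]
cap 60 [256 168  37  17 269] [274.3 174.2] [439.7 261.5  84. ]
cap 60 [ 253  180   43   42 1400] [273.7 200.5] [466.1 263.9  84. ]
cap 75 [ 253  167   43   55 1833] [273.9 195.1] [460.7 263.5  84. ]
jar [ 253  168   43   54 1833]
[[151 151 152  81  52  54  54 120 152 152 151]
 [150 151 111  51  58  62  55  54 147 152 151]
 [150 151  51  77  14  14  32  81  81 152 151]
 [150 147  61  23  27  26  25  14  75 152 153]
 [152 128  21  22  24  27  25  26  28 152 151]
 [151 121  26  25  23  26  25  27  20 151 152]
 [149 145  23  22  25  21  26  25  42 151 152]
 [146 149  40  22  21  19  21  20 121 152 151]
 [150 149 150  52  22  19  24 102 153 152 152]
 [152 150 152 151 149 147 152 153 152 152 152]]
```

Emit:
move_arm([
  [8,-1,-20,0,0,0,80],
  [16.9,-2.3,-50,0,0,0,80],
  [16.9,-2.3,-90,0,0,0,80],
  [16.9,-2.3,-130,0,0,0,80],
  [16.9,-2.3,-165,0,0,0,80],
])

```text
t: 28.92
ee_pos: [466.3, 263.5, 82.7]
orientation: [-2.085, -2.347, -0.004]
ft_force: [0.2, 0.0, -0.4]
width: 80.0
```

Emit:
move_arm([
  [0,0,-25,0,0,0,80],
  [0,0,-42,0,0,0,80],
  [0,0,-48,0,0,0,80],
  [0,0,-48,0,0,0,80],
  [0,0,-48,0,0,0,65],
])

```text
t: 29.33
ee_pos: [466.9, 264.0, 36.9]
orientation: [-2.084, -2.348, -0.005]
ft_force: [0.4, -1.6, 0.4]
width: 76.6
```

Emit:
move_arm([
  [0,0,0,0,0,0,55],
  [0,0,0,0,0,0,45],
  [0,0,0,0,0,0,40],
  [0,0,0,0,0,0,40],
  [0,0,0,0,0,0,40],
])

```text
t: 29.75
ee_pos: [466.9, 264.2, 37.3]
orientation: [-2.084, -2.349, -0.006]
ft_force: [0.1, -0.4, 4.1]
width: 47.4
```

```bash
python3 st.py
```

```text
29.75 [466.9 264.2  37.3] case [-45.6 311.7] z [ 0.001  0.004 -1.   ] yaw 1.69 F [ 0.1 -0.4  4.1] w 47.4 [ 0.49  0.58  1.92  0.01  0.63 -1.2 ]
```

Emit:
move_arm([
  [0,0,20,0,0,0,40],
  [0,0,50,0,0,0,40],
  [10,-26,70,0,0,0,40],
  [22,-60,70,0,0,0,40],
  [36,-96,70,0,0,0,40],
])

```text
t: 30.17
ee_pos: [503.2, 167.9, 108.1]
orientation: [-2.081, -2.352, -0.008]
ft_force: [0.1, -1.2, -1.7]
width: 47.8
```

Emit:
move_arm([
  [14,-36,0,0,0,0,40],
  [28,-72,0,0,0,0,40],
  [42,-108,0,0,0,0,40],
  [56,-142,0,0,0,0,40],
  [60,-150,0,0,0,0,40],
])

```text
t: 30.58
ee_pos: [564.2, 13.6, 106.8]
orientation: [-2.088, -2.346, -0.005]
ft_force: [0.1, -0.9, -0.8]
width: 47.5
```

Emit:
move_arm([
  [0,0,-8,0,0,0,40],
  [0,0,-14,0,0,0,40],
  [0,0,-14,0,0,0,40],
  [0,0,-14,0,0,0,40],
])

```text
t: 30.92
ee_pos: [561.0, 19.4, 91.5]
orientation: [-2.08, -2.349, -0.002]
ft_force: [0.9, -0.9, -1.4]
width: 47.7
```

```bash
python3 st.py
```

```text
30.92 [561.   19.4  91.5] case [18.7 57.4] z [-0.003  0.004 -1.   ] yaw 1.692 F [ 0.9 -0.9 -1.4] w 47.7 [ 0.01  0.52  1.85  0.01  0.78 -1.68]
```

Emit:
move_arm([
  [1.5,-1,0,0,0,0,40],
  [1.5,-1,0,0,0,0,40],
  [1.5,-1,0,0,0,0,40],
  [1.5,-1,0,0,0,0,40],
  [1.5,-1,0,0,0,0,40],
])

```text
t: 31.33
ee_pos: [564.0, 17.1, 92.7]
orientation: [-2.083, -2.349, -0.004]
ft_force: [-0.1, 0.6, -1.9]
width: 47.4
```

```bash
python3 st.py;python3 - <<'E'
from pose import *
W=get_image("wrist");T=get_image("top");S=get_image("side");import pickle;pickle.dump([W,T,S],open("w9.pkl","wb"))
CASE=[549.2,-39.9,.119]
for n,im in(("W",W),("T",T),("S",S)):
  for l,z in(("tin_a",6),("stone_mid",38),("jar",54)):
    for q in mark_of(im,l)[:4]: r,c=q["location"];print(n,l,round(q["p"],2),round(c),round(r),tocase(CASE,at_z(im,c,r,z)).round(1))
E
```

```text
31.33 [564.   17.1  92.7] case [21.4 54.8] z [ 0.     0.004 -1.   ] yaw 1.691 F [-0.1  0.6 -1.9] w 47.4 [ 0.01  0.52  1.85  0.01  0.78 -1.69]
W tin_a 0.92 531 32 [-100.1  221. ]
W tin_a 0.81 206 205 [18.9  0.7]
W tin_a 0.7 131 204 [ 17.6 -55.7]
W tin_a 0.55 444 156 [-18.2 175.2]
W stone_mid 0.59 191 151 [-26.1  -0.2]
W jar 0.82 274 238 [25.9 52.3]
T tin_a 0.58 296 194 [ 27.  -54.7]
T tin_a 0.56 281 199 [18.  -3.8]
T stone_mid 0.74 284 212 [-27.5 -10.5]
T stone_mid 0.17 282 200 [10.7 -7.9]
S tin_a 0.73 237 192 [-103.9  222.3]
S tin_a 0.63 292 220 [ 12.6 -12.8]
S tin_a 0.6 301 224 [ 32.5 -43.5]
S tin_a 0.57 260 198 [-35.5 154.8]
S stone_mid 0.66 279 219 [-40.3 -25.4]
S jar 0.62 278 214 [-40.  -16.2]
S jar 0.61 284 198 [17.2 59.3]
```

Emit:
move_arm([
  [-1,1.2,0,0,0,0,40],
  [-1,1.2,0,0,0,0,40],
  [-1,1.2,0,0,0,0,40],
  [-1,1.2,0,0,0,0,40],
])

```text
t: 32.27
ee_pos: [562.9, 18.1, 92.5]
orientation: [-2.083, -2.348, -0.004]
ft_force: [-0.7, 0.3, -2.3]
width: 47.3
```

Emit:
move_arm([
  [0,0,-8,0,0,0,40],
  [0,0,-16,0,0,0,40],
  [0,0,-16,0,0,0,40],
  [0,0,-16,0,0,0,40],
])

```text
t: 32.6
ee_pos: [562.2, 18.0, 75.4]
orientation: [-2.082, -2.347, -0.002]
ft_force: [0.0, 0.1, -1.1]
width: 47.5
```

```bash
python3 st.py
```

```text
32.6 [562.2  18.   75.4] case [19.7 56. ] z [-0.002  0.003 -1.   ] yaw 1.69 F [ 0.   0.1 -1.1] w 47.5 [ 0.01  0.54  1.85  0.01  0.75 -1.68]
```

Emit:
move_arm([
  [0,0,-4,0,0,0,40],
  [0,0,-8,0,0,0,40],
  [0,0,-12,0,0,0,40],
  [0,0,-12,0,0,0,40],
])

```text
t: 32.93
ee_pos: [562.4, 18.0, 63.6]
orientation: [-2.083, -2.348, -0.003]
ft_force: [-0.1, 0.1, -1.9]
width: 47.6
```

```bash
python3 st.py
```

```text
32.93 [562.4  18.   63.6] case [19.9 56. ] z [-0.001  0.004 -1.   ] yaw 1.69 F [-0.1  0.1 -1.9] w 47.6 [ 0.01  0.56  1.86  0.01  0.72 -1.69]
```

No contact on the way in, so I continue to the floor.

Emit:
move_arm([
  [0,0,-6,0,0,0,40],
  [0,0,-12,0,0,0,40],
  [0,0,-17,0,0,0,40],
  [0,0,-17,0,0,0,40],
  [0,0,-17,0,0,0,40],
])

```text
t: 33.35
ee_pos: [562.8, 18.0, 47.0]
orientation: [-2.083, -2.348, -0.004]
ft_force: [0.3, -0.0, -0.9]
width: 47.5
```

Emit:
move_arm([
  [0,0,-1.5,0,0,0,40],
  [0,0,-3,0,0,0,40],
  [0,0,-3,0,0,0,40],
])

```text
t: 33.6
ee_pos: [562.9, 18.0, 44.4]
orientation: [-2.083, -2.348, -0.004]
ft_force: [-1.1, -1.0, -1.9]
width: 47.1
```

```bash
python3 st.py
```

```text
33.6 [562.9  18.   44.4] case [20.5 55.9] z [-0.     0.004 -1.   ] yaw 1.69 F [-1.1 -1.  -1.9] w 47.1 [ 0.01  0.6   1.86  0.01  0.69 -1.69]
```

Emit:
move_arm([
  [0,0,-1,0,0,0,40],
  [0,0,-1.5,0,0,0,40],
  [0,0,-1.5,0,0,0,40],
])

```text
t: 33.85
ee_pos: [562.9, 18.0, 43.3]
orientation: [-2.083, -2.348, -0.004]
ft_force: [-3.1, -0.6, 2.5]
width: 47.6
```

```bash
python3 st.py
```

```text
33.85 [562.9  18.   43.3] case [20.5 55.9] z [-0.     0.003 -1.   ] yaw 1.69 F [-3.1 -0.6  2.5] w 47.6 [ 0.01  0.6   1.86  0.01  0.68 -1.69]
```

Emit:
move_arm([
  [0,0,0,0,0,0,60],
  [0,0,0,0,0,0,60],
  [0,0,0,0,0,0,60],
  [0,0,0,0,0,0,60],
])

```text
t: 34.18
ee_pos: [563.3, 18.1, 43.1]
orientation: [-2.084, -2.349, -0.005]
ft_force: [0.3, -0.3, 1.0]
width: 59.8
```

Emit:
move_arm([
  [0,0,12,0,0,0,60],
  [0,0,40,0,0,0,60],
  [0,0,80,0,0,0,60],
  [0,0,120,0,0,0,60],
  [0,0,160,0,0,0,60],
])

```text
t: 34.6
ee_pos: [562.5, 18.1, 205.4]
orientation: [-2.083, -2.348, -0.004]
ft_force: [1.1, -0.2, -0.6]
width: 59.8
```

Emit:
move_arm([
  [-5,-18,30,0,0,0,60],
  [-10,-36,55,0,0,0,60],
  [-15,-55,60,0,0,0,60],
  [-15,-55,60,0,0,0,60],
  [-15,-55,60,0,0,0,60],
])

```text
t: 35.02
ee_pos: [547.8, -37.4, 264.0]
orientation: [-2.086, -2.347, -0.006]
ft_force: [0.1, 0.4, -0.2]
width: 60.1
```

```bash
python3 st.py;python3 - <<'E'
from pose import *
CASE=np.array([549.2,-39.9,.119])
W=get_image("wrist");T=get_image("top");import pickle;pickle.dump([W,T],open("w10.pkl","wb"))
for n,im in(("W",W),("T",T)):
  for l,z in(("tin_a",6),("stone",38),("stone_mid",38),("jar",6)):
    for q in mark_of(im,l)[:3]: r,c=q["location"];print(n,l,round(q["p"],2),round(c),round(r),tocase(CASE,at_z(im,c,r,z)).round(1))
# cap circle of jar
g=W["color"].max(2);p=proj(W,[[*toworld(CASE,(20,56)),90]])[0].astype(int);print("expected cap px",p)
x0,y0=p-40;sub=g[y0:y0+80,x0:x0+80]
n,l,st,ce=cv2.connectedComponentsWithStats((sub<45).astype(np.uint8))
for k in range(1,n):
    if st[k][4]>200: print(st[k],tocase(CASE,at_z(W,*(ce[k]+[x0,y0]),90)).round(1))
# stone top corners predicted vs. image: edges along thickness direction on the mid line
for z,name in((70,"stone far/near top edge"),):
    P=proj(W,np.c_[[toworld(CASE,(x,0)) for x in(-46,-10)],[70,70]]);print(name,P.round(1))
    c=int(P[:,0].mean());r0=int(P[:,1].min())-14;r1=int(P[:,1].max())+14;print(r0,W["color"][r0:r1,c].sum(1))
    P=proj(W,np.c_[[toworld(CASE,(-28,y)) for y in(-80,80)],[70,70]]);print("ends",P.round(1))
    for q in P.astype(int): print(q[0]-12,W["color"][q[1],q[0]-12:q[0]+13].sum(1))
E
```

```text
35.02 [547.8 -37.4 264. ] case [-1.   2.6] z [ 0.002  0.004 -1.   ] yaw 1.688 F [ 0.1  0.4 -0.2] w 60.1 [-0.09  0.26  1.76  0.    1.12 -1.78]
W tin_a 0.81 230 183 [ 18.8 -56.7]
W tin_a 0.68 418 153 [-18.2 173.9]
W tin_a 0.66 276 182 [18.5 -0.2]
W stone 0.8 347 147 [-29.3  80.3]
W stone_mid 0.56 275 151 [-25.   -1.1]
W jar 0.87 315 187 [24.6 49.9]
T tin_a 0.75 207 247 [-104.9  238.7]
T tin_a 0.53 295 195 [ 24.7 -49.7]
T tin_a 0.46 228 218 [-22.2 165.9]
T stone 0.94 257 216 [-31.9  72.5]
T stone_mid 0.88 283 213 [-30.2  -7.1]
T jar 0.43 294 197 [ 19.5 -47.8]
T jar 0.42 259 202 [14.8 64. ]
expected cap px [330 202]
[  16   20   44   41 1312] [19.6 54. ]
stone far/near top edge [[275.3 134.9]
 [275.4 169.7]]
120 [434 419 354 243 155 161 183 194 182 168 145 102  77  59  76 114 164 204
 239 243 243 241 234 243 235 234 237 234 230 227 223 219 214 211 206 196
 168 135 179 250 297 325 328 319 309 299 280 255 241 270 326 359 367 373
 372 372 376 369 366 366 372 371 368]
ends [[198.  152.6]
 [352.6 152.4]]
186 [419 423 407 356 254 151 108 114 106 101 123 167 189 187 186 203 203 209
 208 211 210 211 211 207 216]
340 [213 212 215 214 212 215 214 213 210 189 163 146 119 110 111 103 110 113
 183 290 386 424 430 427 429]
```

```bash
python3 -c "
from workcell import *
print(close_job())"
```

```text
the job is handed in; nothing more can be done
None
```

The kit case is packed and handed in at about 35 s of the 72 s allowed. I worked in the order asked:
- **Stone laid down:** I lifted the stone from the stand, stood it on the bench, tipped it onto a narrow side and let go.
- **Tins:** I pushed both against the far long wall and close up to the −y end wall.
- **Stone packed:** I gripped the stone afresh across its thickness and set it along the near long wall.
- **Jar:** I set it upright in the space left at the +y end.

Last checks, in the case's frame:

| Item | Result | Notes |
|---|---|---|
| Stone | set down at about (−28, 0), top edges where expected for a top 70 mm above the bench | the picture's edges agree to 0.5–1 mm; its +y end reads about 2.5 mm short |
| Jar | let go at (20.5, 55.9), about 6 mm above the bench | on the case floor; its cap reads (19.6, 54.0) |
| tin_a | (18.8, −56.7) | last wrist-camera reading; the check picture after pushing put it at y = −53.9, against the wall |
| tin_b | (18.5, −0.2) | last wrist-camera reading; the check picture after pushing put it at y = 2.3, against the wall |

- **Disagreement:** Wrist-camera readings off centre come out about 2% short. That explains most of the 1–3 mm spread against the arm's own position, though tin_a's −56.7 is beyond the wall and so must be reading error. The top camera was coarser, up to about 10 mm off for the stone and jar and more for one low-confidence reading; I did not rely on it.
- **Forces:** Neither placing showed side contact on the way in. The highest force I read was about 21 N, when the stone was stood on the bench.
- **Not checked:** I had used up my pictures before the final placing, so those last checks are numerical only. The gripper touched none of the other things on the bench as far as the force readings show, but I took no final picture of them.

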